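# Pull-test the re-glued serving-tool handles

### The arm

A 7-joint arm with a two-finger parallel gripper is mounted at the origin on the work surface. World frame = base frame: x ahead of the robot, y to its left, z up, the work surface at z = 0. Lengths are in m, angles in rad, forces in N, time in s.
With the tool pointing down it reaches from about 0.35 to 0.9 m from the base axis. Payload 8.1 kg.
Tool frame: the origin (TCP) lies on the centre line of the jaws, within the pads' length; the fingertips stand 19 mm ahead of it and the grasp point (between the pads) is the TCP (arm.tip_reach is the distance from the TCP to the fingertips, in m); z points along the fingers, y is the line along which they close (so a half turn about z gives the same grasp; the last joint's range is limited). The gripper opens to 92 mm and grips with 3 to 60 N. Pads are 19 mm wide; open, the fingers measure 130 mm over their backs; the gripper's body (75 mm by 190 mm) begins 47 mm behind the grasp point.
Start: joints at [-1.253, 0.434, 0.025, 1.573, -0.012, 1.134, -0.075], TCP at [0.255, 0.57, 0.246] pointing down, gripper open.
Joint ranges: [-2.62, 2.62], [-0.44, 2.09], [-1.27, 1.32], [0.08, 2.57], [-1.32, 4.46], [0.12, 2], [-2.74, 2.74]. Speed limits (rad/s): [2.22, 2.22, 3.01, 3.01, 3.14, 3.14, 3.14].

### API

Orientations are given as a rotation vector (axis times angle).
In Python, from cell import arm gives the robot as it stands.
- The arm moves only by the tool arm_command, never from a script. Its argument "targets" is a list that holds one entry, the list of rows, each a list of 6 numbers: the shift along the tool's x, y, z in m, then the turn, a rotation vector about the tool's x, y, z in rad. A call has 1 to 10 rows; each row shifts and turns the commanded pose from where the row before left it, along the tool's axes as they then stand; what a row does not reach is not made up. A row lasts 1/8 s, in which the tool goes at most 62.5 mm and 10.7 degrees, less where a joint would pass 70% of its speed; a pose out of reach is approached as far as the arm can. A call with a gripper value outside its range is refused whole. "jaw" is the finger opening in m, from 0 to 0.0918, set as the call begins (left out, the last holds). The fingers move at their own pace and stop on an object; "newtons" is the grip in N (left out, the last holds). Time passes only in rows, so rows that do not move let the fingers close. It gives the time, the measured TCP pose, the force, the opening and the grip force at its end, in the units of the state.
- arm.observe(): the state, without advancing time (a new reading comes with each control period).
- arm.get_image(name): name is "scene" or "side" or "wrist"; returns a dict with "pixels" (384x512x3 uint8, red, green, blue), "z_map" (384x512 float32, m along the optical axis (not along the pixel's ray), 0 where there is no reading), "fx", "fy", "cx", "cy" (pixels), "xyz" and "rotation" of the camera in the world; the wrist camera has in their place "T_tool_cam" (4x4, takes a point from camera to tool coordinates, whose origin is the TCP and whose axes are the flange's). Camera axes: x right, y down, z forward; pixel columns grow to the right and rows downward; lengths in m; the calibration is good to about 2 mm. A picture is of the moment at which its call begins: read the wrist's pose just before it.
- arm.sign_off(): hands the job in; it is judged then, once.
The state is a dict: "clock": time; "joints": joint angles; "dq": joint speeds; "joint_efforts": joint torques, N m; "position": TCP position; "ee_rot": TCP orientation; "force": force on the tool from outside, world axes, zero at the start; "ft_torque": the same for the moment, N m; "width": opening from 0.0 (shut) to 1.0 (fully open); "gripper_force": force on a finger pad.
Only numpy, scipy, OpenCV 4.12 (cv2) and the standard library are available. Lean on these libraries where they do the work, as an engineer would, in place of code of your own. Each camera call takes 0.05 s, during which the arm holds its last target. There are 200 camera calls.

### The job

The handles drying in the wooden block have had their steel tangs re-glued and each joint has to be proved: in the order red, yellow, white, black (one may be missing), draw a handle straight out of its sleeve without dragging the block along, lower the waist of its tang into the fork of the pull tester, and pull back on the handle until the pointer stands in the green band; keep it there for three seconds and never let it reach the red. Lay every proven handle flat in the baking tray, and leave everything else on the counter where it stands.

Things in the scene. Friction and masses are not known exactly. Their poses are not given: they have to be found in the camera images.
- block: loose wooden block 80 (x) x 250 (y) x 46 high, 1.6 kg. Origin: centre of underside; front face x = -40 looks to the robot. 4 level sleeves 22 x 22 run through it along x at y = -97.5, -32.5, 32.5, 97.5, centres 24 up. Tangs (20 x 20) stand 54 to 65 deep in them, so a handle is clear after being drawn about 75 along the block's -x. Which handle is in which sleeve varies
- tester: pull tester, fixed: grey base 330 x 90 x 12 (x -205 to 125), black rail 16 wide (x -190 to -65, y = 0, top 31 up) that carries a tested grip from below, spring housing (x 42 to 122, 80 wide, top 50 up) with a scale on top: white, green, white, red. Origin on the counter under the fork at rest; x away from the robot along the spring; pull towards -x
- fork (a point): centre of the fork's slot, 45 above the counter, where a handle's axis belongs; axes as the tester; moves with the fork. Steel plate 8 thick (x), 60 wide, top 62 up; slot 13 wide (y), open at the top, bottom 40 up. Lower a level handle, waist in the slot, end button on the +x side, grip over the rail; pulled to -x the button catches behind the fork after up to 8 slack
- gauge (a joint): travel of fork and pointer from rest towards the tester's -x, m, 0 to 0.060; spring 400 N/m (0.030 = 12 N). The black pointer bar on the housing moves towards the robot over the scale: green band from 0.025 to 0.035 (10 to 14 N), red from 0.045 (18 N) on. It springs back to 0
- tray: aluminium baking tray 260 (x) x 250 (y) outside, 28 high, walls and floor 4 thick, 0.45 kg, loose. Origin: centre of its underside
- red: red handle, 189 long, 0.1 to 0.2 kg: square red plastic grip 26 x 26 x 120 with a steel tang glued in. Origin on its long axis at mid-grip; x along the axis to the tang's tip, z up at the start; grip x -60 to 60. Balances at x = 25. At the start its tang is in a sleeve of the block, the grip sticking out level towards the robot. Lying flat its axis is 13 up. May be absent
- yellow: yellow handle, 189 long, 0.1 to 0.2 kg: square yellow plastic grip 26 x 26 x 120 with a steel tang glued in. Origin on its long axis at mid-grip; x along the axis to the tang's tip, z up at the start; grip x -60 to 60. Balances at x = 25. At the start its tang is in a sleeve of the block, the grip sticking out level towards the robot. Lying flat its axis is 13 up. May be absent
- white: white handle, 189 long, 0.1 to 0.2 kg: square white plastic grip 26 x 26 x 120 with a steel tang glued in. Origin on its long axis at mid-grip; x along the axis to the tang's tip, z up at the start; grip x -60 to 60. Balances at x = 25. At the start its tang is in a sleeve of the block, the grip sticking out level towards the robot. Lying flat its axis is 13 up. May be absent
- black: black handle, 189 long, 0.1 to 0.2 kg: square black plastic grip 26 x 26 x 120 with a steel tang glued in. Origin on its long axis at mid-grip; x along the axis to the tang's tip, z up at the start; grip x -60 to 60. Balances at x = 25. At the start its tang is in a sleeve of the block, the grip sticking out level towards the robot. Lying flat its axis is 13 up. May be absent
- red_waist (a point): middle of the waist of the red handle's tang, on its axis, 97 mm from the handle's origin; axes as the handle's. Tang along the handle's x: shoulder 20 x 20 from 60 to 85, waist 8 x 8 from 85 to 109, end button 20 x 20 from 109 to 129
- yellow_waist (a point): middle of the waist of the yellow handle's tang, on its axis, 97 mm from the handle's origin; axes as the handle's. Tang along the handle's x: shoulder 20 x 20 from 60 to 85, waist 8 x 8 from 85 to 109, end button 20 x 20 from 109 to 129
- white_waist (a point): middle of the waist of the white handle's tang, on its axis, 97 mm from the handle's origin; axes as the handle's. Tang along the handle's x: shoulder 20 x 20 from 60 to 85, waist 8 x 8 from 85 to 109, end button 20 x 20 from 109 to 129
- black_waist (a point): middle of the waist of the black handle's tang, on its axis, 97 mm from the handle's origin; axes as the handle's. Tang along the handle's x: shoulder 20 x 20 from 60 to 85, waist 8 x 8 from 85 to 109, end button 20 x 20 from 109 to 129
- ramekin: white ceramic ramekin, 86 across, 48 high; origin centre of underside; bystander
- stopper: green glass carafe stopper, 60 across, 100 high, standing; origin centre of underside; bystander
- loafpan: aluminium loaf pan 200 (x) x 115 x 65 high; origin centre of underside; bystander
- spoon: orange plastic serving spoon 260 long, lying flat; bystander
- jar: spice jar 60 across, 110 high; origin centre of underside; bystander
- tumbler: orange plastic tumbler 76 across, 100 high; origin centre of underside; bystander
Mind the look-alikes: they are no part of the job. Of the things like the yellow, leave any that is turquoise; of the rest the smaller one is meant.

How it is judged:
On the way, in this order (a step that is already met when the one before it is completed fails the run):
1. the red handle, its waist in the fork, pulls the fork 23.5 to 36.5 mm out (pointer in the green band) and keeps it there (x of red_waist in the frame of tester between -0.0445 and -0.0315 m and y of red_waist in the frame of fork between -0.008 and 0.008 m and x of red_waist in the frame of fork between -0.012 and -0.004 m and z of red_waist in the frame of fork between -0.012 and 0.012 m and contact force between red and tester above 5 N), for 2 s.
2. the yellow handle, its waist in the fork, pulls the fork 23.5 to 36.5 mm out (pointer in the green band) and keeps it there (x of yellow_waist in the frame of tester between -0.0445 and -0.0315 m and y of yellow_waist in the frame of fork between -0.008 and 0.008 m and x of yellow_waist in the frame of fork between -0.012 and -0.004 m and z of yellow_waist in the frame of fork between -0.012 and 0.012 m and contact force between yellow and tester above 5 N), for 2 s.
3. the white handle, its waist in the fork, pulls the fork 23.5 to 36.5 mm out (pointer in the green band) and keeps it there (x of white_waist in the frame of tester between -0.0445 and -0.0315 m and y of white_waist in the frame of fork between -0.008 and 0.008 m and x of white_waist in the frame of fork between -0.012 and -0.004 m and z of white_waist in the frame of fork between -0.012 and 0.012 m and contact force between white and tester above 5 N), for 2 s.
4. the black handle, its waist in the fork, pulls the fork 23.5 to 36.5 mm out (pointer in the green band) and keeps it there (x of black_waist in the frame of tester between -0.0445 and -0.0315 m and y of black_waist in the frame of fork between -0.008 and 0.008 m and x of black_waist in the frame of fork between -0.012 and -0.004 m and z of black_waist in the frame of fork between -0.012 and 0.012 m and contact force between black and tester above 5 N), for 2 s.
At the end, for the whole second after the job is handed in: every handle that is present lies level (within 10 degrees) and still inside the tray, grip middle and tang waist both within its walls; the tester's pointer is back at rest (under 4 mm); the tray stands flat (value of joint gauge below 0.004 m and angle between red's own x axis and vertical between 1.4 and 1.74 rad and linear speed of each of red, yellow, white, black below 0.02 m/s and x of red in the frame of tray between -0.128 and 0.128 m and y of red in the frame of tray between -0.123 and 0.123 m and z of each of red, red_waist, yellow, yellow_waist, white, white_waist, black, black_waist in the frame of tray below 0.04 m and x of red_waist in the frame of tray between -0.128 and 0.128 m and y of red_waist in the frame of tray between -0.123 and 0.123 m and angle between yellow's own x axis and vertical between 1.4 and 1.74 rad and x of yellow in the frame of tray between -0.128 and 0.128 m and y of yellow in the frame of tray between -0.123 and 0.123 m and x of yellow_waist in the frame of tray between -0.128 and 0.128 m and y of yellow_waist in the frame of tray between -0.123 and 0.123 m and angle between white's own x axis and vertical between 1.4 and 1.74 rad and x of white in the frame of tray between -0.128 and 0.128 m and y of white in the frame of tray between -0.123 and 0.123 m and x of white_waist in the frame of tray between -0.128 and 0.128 m and y of white_waist in the frame of tray between -0.123 and 0.123 m and angle between black's own x axis and vertical between 1.4 and 1.74 rad and x of black in the frame of tray between -0.128 and 0.128 m and y of black in the frame of tray between -0.123 and 0.123 m and x of black_waist in the frame of tray between -0.128 and 0.128 m and y of black_waist in the frame of tray between -0.123 and 0.123 m and angle between tray's own z axis and vertical below 0.1 rad); the robot touches nothing.
It fails at once if the pointer enters the red band (pull above 18 N) (value of joint gauge above 0.045 m).
It fails at once if the drying block is dragged more than 25 mm (distance of block from where it was at the start of the episode above 0.025 m).
It fails at once if another thing on the counter is shoved more than 35 mm or tipped over (distance of any of ramekin, stopper, loafpan, spoon, jar, tumbler from where it was at the start of the episode above 0.035 m or angle between any of ramekin, stopper, loafpan, jar, tumbler's own z axis and vertical above 0.5 rad).
Of red, yellow, white, black only 3 to 4 are there at a start; the rules pass over those that are not, and their reading is None.
At some moment in a run one of tray may be knocked a few centimetres aside while the robot is not near it.
Once in a run the grip may slacken for a moment while it holds something.
It also fails if it takes over 210 s, if anything falls off the work surface, if the arm or the gripper's body presses on something with over 40 N, if the wrist force passes 120 N, or if a joint passes its speed limit or range.

## Working session

There is one attempt and no reset: what is moved stays moved. The work goes in short steps, Python scripts to look and compute and a tool call to move; the robot and the scene stay as the last step left them, time stands still between calls to the robot, and variables do not carry over. Pictures are saved under pics/ and viewed, at most 14 in all, crops included, and the job is handed in when it is done.

Besides the shell and the picture viewer there is one more tool, called after "Call:" by a JSON object that holds its "op" and its "data". arm_command: Moves the arm, as the interface text tells. Its arguments: {"type":"object","properties":{"targets":{"type":"array","items":{"type":"array","items":{"type":"array","items":{"type":"number"}}}},"jaw":{"type":"number"},"newtons":{"type":"number"}},"required":["targets"]}

```bash
mkdir -p pics; cat > h.py <<'E'
import numpy as np, cv2
from scipy.spatial.transform import Rotation as R
from cell import arm
def cam(name):
    s=arm.observe(); im=arm.get_image(name)
    if name=="wrist":
        T=np.eye(4); T[:3,:3]=R.from_rotvec(s["ee_rot"]).as_matrix(); T[:3,3]=s["position"]
        M=T@np.array(im["T_tool_cam"])
    else:
        M=np.eye(4); r=np.array(im["rotation"]); M[:3,:3]=r if r.shape==(3,3) else R.from_rotvec(r).as_matrix(); M[:3,3]=im["xyz"]
    im["M"]=M; return im
def cloud(im):
    h,w=im["z_map"].shape; v,u=np.mgrid[:h,:w]; z=im["z_map"]
    P=np.stack([(u-im["cx"])/im["fx"]*z,(v-im["cy"])/im["fy"]*z,z],-1)
    W=P@im["M"][:3,:3].T+im["M"][:3,3]; W[z==0]=np.nan; return W
def ray(im,u,v,h):
    d=im["M"][:3,:3]@np.array([(u-im["cx"])/im["fx"],(v-im["cy"])/im["fy"],1]); o=im["M"][:3,3]
    return o+d*(h-o[2])/d[2]
def save(im,n): cv2.imwrite("pics/"+n+".png",im["pixels"][:,:,::-1])
E
python3 - <<'E'
from h import *
print({k:np.round(v,3) for k,v in arm.observe().items()}, arm.tip_reach)
a=cam("scene");b=cam("side")
for i in (a,b): print(i["M"].round(3),i["fx"],i["cx"],i["cy"])
cv2.imwrite("pics/s0.png",cv2.resize(a["pixels"][:,:,::-1],(800,600)))
cv2.imwrite("pics/d0.png",cv2.resize(b["pixels"][:,:,::-1],(800,600)))
E
```

```text
{'clock': np.float64(0.0), 'joints': array([-1.253,  0.435,  0.025,  1.574, -0.012,  1.134, -0.075]), 'dq': array([-0.   ,  0.003,  0.001, -0.001,  0.   , -0.   , -0.001]), 'joint_efforts': array([ 1.0000e-03, -6.6785e+01,  9.8600e-01, -3.1448e+01, -6.1000e-02,
        4.2000e-02,  0.0000e+00]), 'position': array([0.255, 0.57 , 0.245]), 'ee_rot': array([-6.560e-01, -3.072e+00,  2.000e-03]), 'force': array([ 0.084,  0.56 , -0.062]), 'ft_torque': array([ 0.022, -0.043, -0.08 ]), 'gripper_force': np.float64(0.0), 'width': np.float64(1.005)} 0.019
[[ 0.885  0.333 -0.325  0.949]
 [ 0.466 -0.64   0.611 -0.802]
 [-0.005 -0.692 -0.722  1.065]
 [ 0.     0.     0.     1.   ]] 366.53269386375905 259.0071699123207 191.19325375516465
[[-0.964  0.193 -0.183  0.849]
 [ 0.266  0.675 -0.688  1.326]
 [-0.009 -0.712 -0.702  1.365]
 [ 0.     0.     0.     1.   ]] 409.95419691829005 267.9836772482154 188.63752641359122
```

View pics/s0.png

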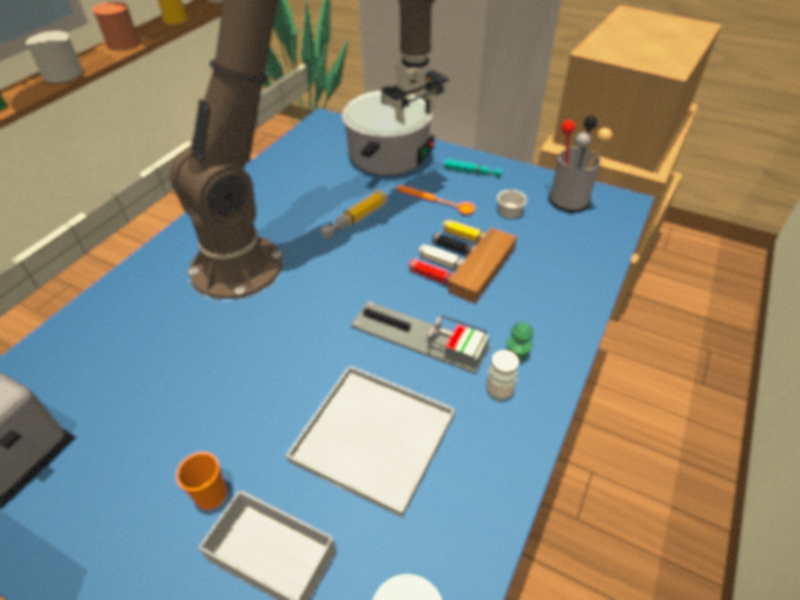

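View pics/d0.png

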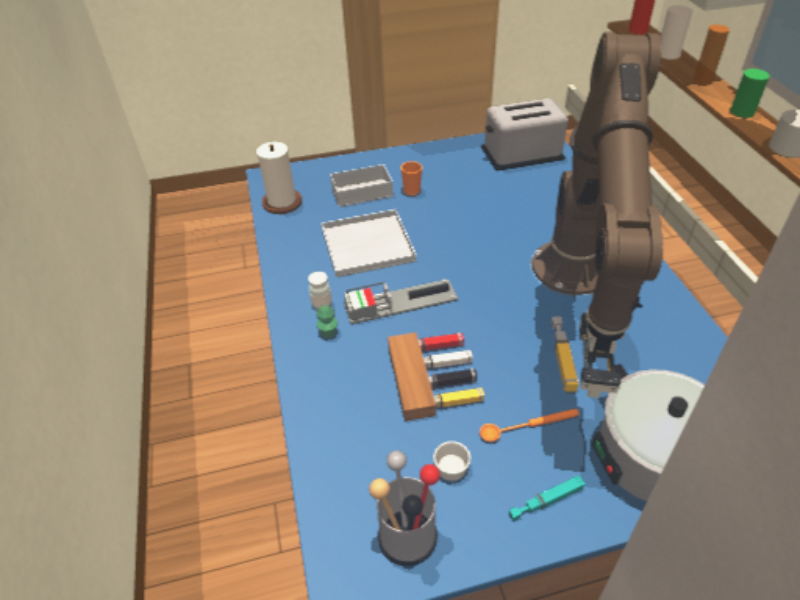

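The views show all four handles in the block: red, white, black and yellow at side-view px (440,342), (450,360), (452,378) and (460,397). The tester is at (400,300) and the tray at (367,240). The bigger loose yellow and the turquoise handle are look-alikes.

```bash
python3 - <<'E'
from h import *
def rect(P): 
    r=cv2.minAreaRect((P[:,:2]*1000).astype(np.float32)); return np.round(r[0],1),np.round(r[1],1),round(r[2],1),np.round(np.median(P[:,2])*1000,1)
for n in ("side","scene"):
    im=cam(n); W=cloud(im); hsv=cv2.cvtColor(im["pixels"],cv2.COLOR_RGB2HSV); H,S,V=hsv[...,0].astype(int),hsv[...,1].astype(int),hsv[...,2].astype(int)
    x,y,z=W[...,0],W[...,1],W[...,2]
    ws=(x>.35)&(x<1.0)&(y>-.8)&(y<.6)&(z>-.02)&(z<.2)
    print(n,"counter z",np.nanmedian(z[ws&(abs(H-107)<10)&(S>120)]))
    M={"block":(H>5)&(H<18)&(S>110)&(V>70)&(z>.038)&(z<.055)&(y>-.05)&(x>.5),
       "red":((H<5)|(H>174))&(S>150)&(z>.01),"yellow":(H>20)&(H<32)&(S>130)&(z>.01),
       "green":(H>45)&(H<80)&(S>100)&(z>.01),
       "black":(V<45)&(z>.01)&(z<.06),"white":(S<40)&(V>170)&(z>.012)&(z<.06)}
    for k,m in M.items():
        m=(m&ws).astype(np.uint8); c,l,st,ce=cv2.connectedComponentsWithStats(m)
        for i in range(1,c):
            if st[i,4]>25:
                print(k,st[i,4],ce[i].round(),*rect(W[l==i]))
    # tray rim
E
```

```text
side counter z 0.001777258402542392
block 913 [262. 238.] [603.8 296. ] [254.7  80.7] 85.8 47.5
red 44 [236. 190.] [649.6   7.2] [73.5 25.6] 80.3 52.7
red 127 [282. 218.] [489.4 207.4] [30.7 91.1] 84.8 33.0
yellow 120 [294. 253.] [499.  401.9] [30.6 93.3] 88.0 35.6
white 162 [261. 191.] [521.1   5.5] [144.9  87.5] 2.5 15.4
white 53 [283. 190.] [434.5  30.5] [81.8 31.7] 8.7 15.7
white 73 [226. 192.] [699.7   6.5] [83.2 32.5] 89.9 54.3
white 133 [288. 228.] [482.2 270.8] [ 33.1 107.1] 83.2 34.0
white 71 [287. 289.] [577.6 564.7] [69.4 82.9] 89.9 48.3
scene counter z -0.002467830491985734
block 805 [309. 167.] [604.9 291.9] [251.  82.] 86.5 43.6
red 151 [275. 173.] [489.9 200.3] [29.8 97.3] 88.8 28.8
red 76 [291. 216.] [650.6   2.3] [28.2 76.5] 14.5 50.0
yellow 135 [296. 147.] [499.8 396.5] [ 32.6 105.3] 83.7 28.7
green 237 [333. 217.] [787.2  55.3] [52.1 39.7] 1.3 75.0
black 64 [289. 157.] [495.7 323.5] [13.4 85.7] 87.3 24.4
black 51 [248. 205.] [472.8  -5.7] [111.6   9.1] 2.5 27.0
white 95 [281. 162.] [483.1 271. ] [108.6  30.2] 1.3 30.0
white 89 [304. 219.] [700.9  11.1] [30.9 73.3] 0.3 49.8
white 90 [260. 250.] [ 597.  -164.8] [ 24.2 258.3] 86.9 25.8
white 60 [208. 303.] [ 560.7 -410.3] [125.7   6.5] 2.2 25.4
white 57 [245. 321.] [ 681.1 -407.1] [100.   10.5] 5.4 25.0
```

Call:
{"op": "arm_command", "data": {"targets": [[[0,0,-0.02,0,0,-0.175],[0,0,-0.02,0,0,-0.175],[-0.034,-0.032,-0.005,0,0,0],[-0.034,-0.032,-0.005,0,0,0],[-0.034,-0.032,-0.005,0,0,0],[-0.034,-0.032,-0.005,0,0,0],[-0.034,-0.032,-0.005,0,0,0],[-0.034,-0.032,-0.005,0,0,0],[-0.034,-0.032,-0.005,0,0,0],[-0.034,-0.032,-0.005,0,0,0]]], "jaw": 0.042}}

```text
clock: 1.45
position: [0.5093, 0.2946, 0.3258]
ee_rot: [-0.111, -3.14, -0.0]
force: [0.8, -0.0, 0.6]
width: 0.457
gripper_force: 0.0
```

```bash
python3 - <<'E'
from h import *
im=cam("wrist"); save(im,"w1"); s=arm.observe()
print(s["clock"],s["position"],R.from_rotvec(s["ee_rot"]).as_matrix().round(3)); print(np.array(im["T_tool_cam"]).round(3), im["fx"],im["cx"],im["cy"])
E
```

```text
1.5 [0.51440624 0.28794353 0.32652174] [[-0.997  0.079  0.004]
 [ 0.079  0.997 -0.003]
 [-0.004 -0.003 -1.   ]]
[[ 0.    -0.965 -0.264  0.07 ]
 [ 1.     0.    -0.    -0.   ]
 [ 0.    -0.264  0.965 -0.138]
 [ 0.     0.     0.     1.   ]] 271.0362724765715 253.25825089846302 194.01019149221196
```

View pics/w1.png

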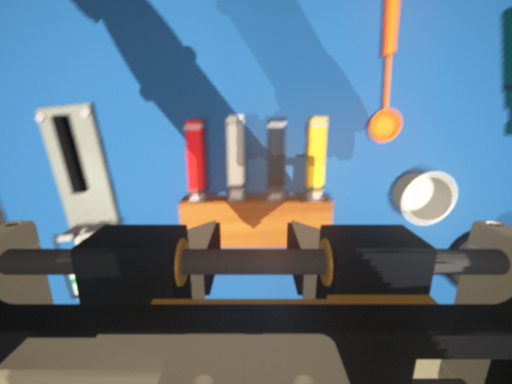

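The wrist view shows four grips, at px (195,160) red, (235,155) white, (276,158) black and (317,155) yellow, in front of the block front at row 200. The tester is at the left.

```bash
cat >> h.py <<'E'
def grips(im,lo=.022,verbose=True):
    W=cloud(im); hsv=cv2.cvtColor(im["pixels"],cv2.COLOR_RGB2HSV).astype(int); H,S,V=hsv[...,0],hsv[...,1],hsv[...,2]
    z=W[...,2]; out={}
    M={"red":((H<6)|(H>172))&(S>150),"yellow":(H>20)&(H<33)&(S>130),"white":(S<60)&(V>110),"black":(V<95)&(S<130)}
    for k,m in M.items():
        m=(m&(z>lo)&(z<.09)).astype(np.uint8); c,l,st,ce=cv2.connectedComponentsWithStats(m)
        for i in range(1,c):
            if st[i,4]<100: continue
            P=W[l==i]; P=P[P[:,2]>np.percentile(P[:,2],60)-.006]
            (cx,cy),(w,h),a=cv2.minAreaRect((P[:,:2]*1000).astype(np.float32))
            if w<h: w,h,a=h,w,a-90
            if 60<w<150 and 12<h<50:
                print(k,"px",ce[i].round(),"c",round(cx,1),round(cy,1),"size",round(w),round(h),"ang",round((a+90)%180-90,1),"z",(np.median(P[:,2])*1000).round(1))
E
python3 - <<'E'
from h import *
im=cam("wrist"); grips(im)
W=cloud(im); hsv=cv2.cvtColor(im["pixels"],cv2.COLOR_RGB2HSV).astype(int)
m=(hsv[...,0]>4)&(hsv[...,0]<18)&(hsv[...,1]>120)&(W[...,2]>.035)&(W[...,2]<.06)&(W[...,0]>.52)
P=W[m]; 
# front edge fit: min x per y bin
ys=np.linspace(.19,.40,22); e=[P[abs(P[:,1]-y)<.005][:,0].min() for y in ys]; p=np.polyfit(ys,e,1); print("front edge slope",p, np.polyval(p,.295),P[:,1].min(),P[:,1].max(),np.median(P[:,2]))
s=arm.observe(); print(s["position"],s["ee_rot"])
# counter z
b=(abs(hsv[...,0]-107)<10)&(hsv[...,1]>120); print(np.nanmedian(W[b][:,2]))
E
```

```text
red px [201. 153.] c 491.6 205.1 size 94 26 ang -3.6 z 33.0
yellow px [323. 149.] c 501.1 398.3 size 94 24 ang -4.1 z 32.5
white px [242. 144.] c 483.1 270.5 size 111 26 ang -3.8 z 32.1
white px [ 80. 231.] c 597.3 -5.8 size 74 22 ang -71.0 z 60.9
black px [ 74. 148.] c 469.3 2.2 size 122 17 ang 1.5 z 30.4
front edge slope [0.06513078 0.54468765] 0.5639012336749202 0.17024907565204297 0.4190111829181228 0.04549399520338582
[0.51264962 0.29010895 0.32616574] [ 0.12470632  3.13642379 -0.00369438]
-0.00042995992009772777
```

```bash
python3 - <<'E'
from h import *
im=cam("wrist"); hsv=cv2.cvtColor(im["pixels"],cv2.COLOR_RGB2HSV).astype(int)
s=arm.observe(); print(s["position"])
cv2.imwrite("pics/w2.png",cv2.resize(im["pixels"][95:225,170:350,::-1],None,fx=4.4,fy=4.4,interpolation=cv2.INTER_NEAREST))
for k,(u,v,h) in {"c0":(0,0,0)}.items(): pass
np.save("w2.npy",np.array([0])); import pickle; pickle.dump(im,open("w2.pkl","wb"))
E
```

```text
[0.51051632 0.29298664 0.32582176]
```

View pics/w2.png

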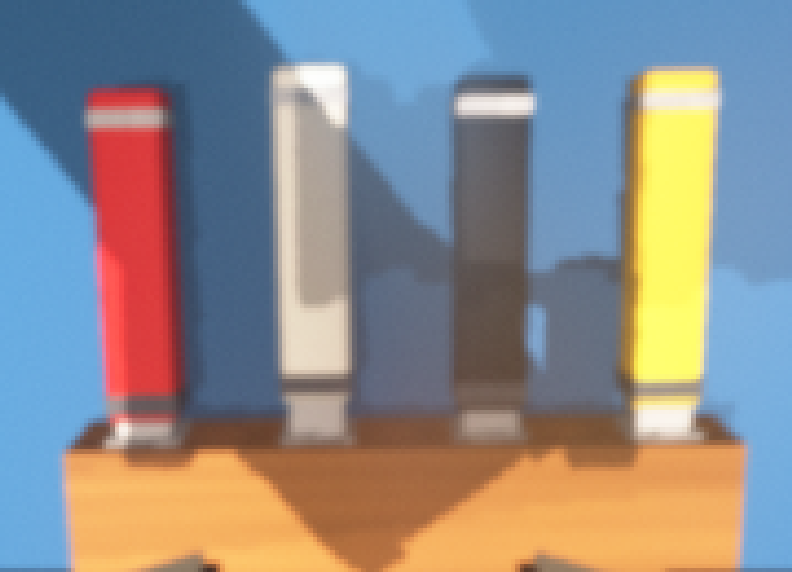

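The close-up shows the grip tops from the rear end (row ~70–95) to the front end (row ~393–415). The block's front top edge is at row ~448.

```bash
python3 - <<'E'
from h import *; import pickle
im=pickle.load(open("w2.pkl","rb")); f=lambda p,h: ray(im,p[0]/4.4+170-.4,p[1]/4.4+95-.4,h)
E0,E1=f((66,450),.046),f((745,447),.046); print("block front edge",E0.round(4),E1.round(4),"len",np.linalg.norm(E1-E0), np.degrees(np.arctan2(-(E1-E0)[0],(E1-E0)[1])))
ax=np.array([np.cos(np.radians(-3.8)),np.sin(np.radians(-3.8))]); c=(E0+E1)/2
for k,r,fr in (("red",(130,96),(147,416)),("white",(311,68),(316,393)),("black",(492,80),(490,402)),("yellow",(676,73),(664,403))):
    a,b=f(r,.036),f(fr,.036); L=np.linalg.norm(b-a); m=(a+b)[:2]/2
    d=np.degrees(np.arctan2((b-a)[1],(b-a)[0]))
    print(k,"mid",m.round(4),"L",L.round(4),"ang",d.round(1),"gap to face",((c[:2]-b[:2])@ax).round(4),"lat",(m-c[:2])@np.array([-ax[1],ax[0]]))
s=arm.observe(); print(s["position"],s["ee_rot"])
E
```

```text
block front edge [0.5538 0.1752 0.046 ] [0.572  0.4222 0.046 ] len 0.2476964150836634 -4.226574017938675
red mid [0.4889 0.2086] L 0.1141 ang -4.4 gap to face 0.0108 lat -0.09481505081818878
white mid [0.4848 0.2718] L 0.1146 ang -4.3 gap to face 0.0188 lat -0.031980078229746245
black mid [0.4935 0.3346] L 0.114 ang -3.3 gap to face 0.0146 lat 0.031209916716574127
yellow mid [0.4975 0.3981] L 0.1167 ang -2.8 gap to face 0.0135 lat 0.09490795863820091
[0.51051632 0.29298664 0.32582176] [ 1.19923158e-01  3.13835600e+00 -1.38506721e-03]
```

Call:
{"op": "arm_command", "data": {"targets": [[[0,-0.03,-0.0,0,0,0],[-0.005,-0.03,0.01,0,0,0],[0,-0.028,0.03,0,0,0],[0,0,0.045,0,0,0],[0,0,0.045,0,0,0],[0,0,0.045,0,0,0],[0,0,0.035,0,0,0],[0,0,0.015,0,0,0],[0,0,0,0,0,0],[0,0,0,0,0,0]]]}}

```text
clock: 2.85
position: [0.508, 0.2084, 0.102]
ee_rot: [0.111, 3.138, 0.002]
force: [0.5, -0.2, 0.7]
width: 0.461
gripper_force: 0.0
```

```bash
python3 - <<'E'
from h import *
im=cam("wrist"); s=arm.observe(); print(s["position"],s["ee_rot"],s["clock"],s["width"]); grips(im)
cv2.imwrite("pics/w3.png",im["pixels"][:,:,::-1])
E
```

```text
[0.50816331 0.2083421  0.10218661] [1.11039395e-01 3.13748602e+00 2.15197732e-03] 2.9 0.45701061552288574
red px [246. 191.] c 490.9 204.0 size 95 25 ang -3.6 z 33.0
yellow px [490. 174.] c 499.7 398.0 size 95 26 ang -3.9 z 32.1
white px [329. 162.] c 478.1 270.5 size 100 27 ang -3.7 z 31.6
black px [409. 175.] c 494.1 333.6 size 90 26 ang -4.1 z 32.3
```

View pics/w3.png

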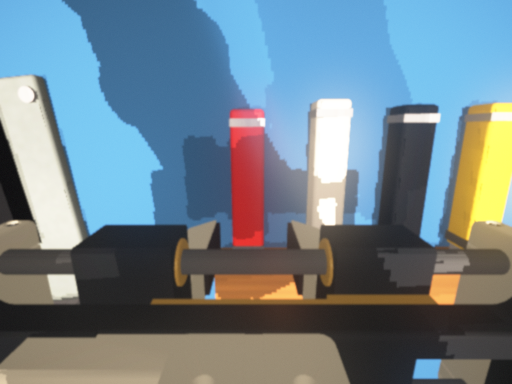

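Call:
{"op": "arm_command", "data": {"targets": [[[0,-0.005,0.02,0,0,0],[0,0,0.02,0,0,0],[0,0,0.02,0,0,0],[0,0,0.012,0,0,0],[0,0,0,0,0,0],[0,0,0,0,0,0]]]}}

```text
clock: 3.65
position: [0.5075, 0.203, 0.0296]
ee_rot: [0.111, 3.138, 0.001]
force: [0.6, -0.4, -0.4]
width: 0.459
gripper_force: 0.0
```

Call:
{"op": "arm_command", "data": {"targets": [[[0,0,0,0,0,0],[0,0,0,0,0,0],[0,0,0,0,0,0],[0,0,0,0,0,0],[0,0,0,0,0,0]]], "jaw": 0.015, "newtons": 50}}

```text
clock: 4.28
position: [0.5072, 0.2029, 0.029]
ee_rot: [0.111, 3.139, 0.001]
force: [-0.3, 0.1, 5.4]
width: 0.281
gripper_force: 49.9
```

Call:
{"op": "arm_command", "data": {"targets": [[[0.004,0,0,0,0,0],[0.008,0,0,0,0,0],[0.01,0,0,0,0,0],[0.01,0,0,0,0,0],[0.012,0,0,0,0,0],[0.012,0,0,0,0,0],[0.012,0,0,0,0,0],[0.012,0,0,0,0,0],[0.005,0,0,0,0,0],[0,0,0,0,0,0]]]}}

```text
clock: 5.52
position: [0.4219, 0.2089, 0.0288]
ee_rot: [0.111, 3.14, 0.0]
force: [-1.2, -0.4, -2.0]
width: 0.279
gripper_force: 49.9
```

```bash
python3 - <<'E'
from h import *
im=cam("side"); s=arm.observe(); print(s["position"],s["force"],s["width"]); 
cv2.imwrite("pics/d1.png",cv2.resize(im["pixels"][160:300,180:340,::-1],(800,600)))
W=cloud(im); hsv=cv2.cvtColor(im["pixels"],cv2.COLOR_RGB2HSV).astype(int); H,S,V=hsv[...,0],hsv[...,1],hsv[...,2]
x,y,z=W[...,0],W[...,1],W[...,2]
m=(H>5)&(H<18)&(S>110)&(V>70)&(z>.038)&(z<.055)&(y>.1)&(x>.5)&(x<.7)
print(cv2.minAreaRect((W[m][:,:2]*1000).astype(np.float32)))
E
```

```text
[0.42243339 0.20885537 0.02883617] [ 0.47574679 -0.27237952 -2.80514305] 0.28103086149047507
((603.9419555664062, 296.5406494140625), (251.9778594970703, 78.97844696044922), 86.05390167236328)
```

View pics/d1.png

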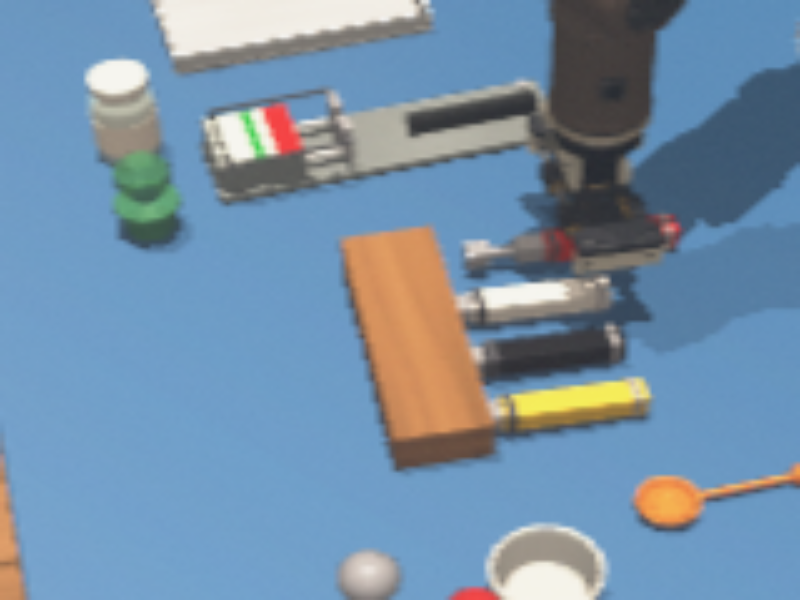

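Red is drawn clear: its tang tip is at crop px (470,255), off the block face, and the block is unmoved.

Call:
{"op": "arm_command", "data": {"targets": [[[0,0,-0.03,0,0,0],[0,0,-0.04,0,0,0],[-0.01,-0.02,-0.04,0,0,0],[-0.02,-0.03,-0.04,0,0,0],[-0.02,-0.03,-0.03,0,0,0],[-0.02,-0.02,-0.01,0,0,0],[-0.016,-0.013,0,0,0,0],[0,0,0,0,0,0],[0,0,0,0,0,0],[0,0,0,0,0,0]]]}}

```text
clock: 6.82
position: [0.4993, 0.0908, 0.2185]
ee_rot: [-0.109, -3.139, -0.0]
force: [-0.4, 1.4, -1.6]
width: 0.28
gripper_force: 49.9
```

```bash
python3 - <<'E'
from h import *; import pickle
im=cam("wrist"); s=arm.observe(); print(s["position"],s["ee_rot"],s["force"],s["width"]); save(im,"w4"); pickle.dump(im,open("w4.pkl","wb")); grips(im)
E
```

```text
[0.49936074 0.09068858 0.21856593] [-1.09272480e-01 -3.13915223e+00 -2.08659898e-04] [-0.21915473  0.31042247 -1.89343205] 0.2788563194270455
yellow px [504. 169.] c 500.2 396.5 size 96 25 ang -1.7 z 32.8
white px [399. 162.] c 494.9 269.6 size 134 28 ang -4.1 z 32.0
black px [179. 157.] c 470.1 2.1 size 123 15 ang 1.5 z 30.5
black px [451. 163.] c 501.5 332.2 size 104 25 ang -4.1 z 32.4
```

View pics/w4.png

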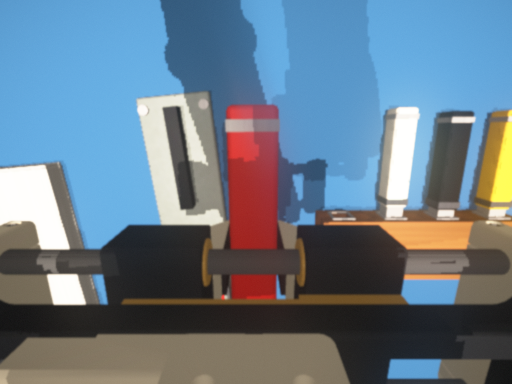

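```bash
cat >> h.py <<'E'
def inhand(im):
    """rear edge, centre line and tilt of held grip, in the tool frame"""
    s=arm.observe(); Rt=R.from_rotvec(s["ee_rot"]).as_matrix(); W=cloud(im); L=(W-s["position"])@Rt
    for zt in (-.006,-.003): pass
    m=(abs(L[...,1])<.018)&(L[...,0]>.02)&(L[...,0]<.12)&(L[...,2]>-.012)&(L[...,2]<.012)
    P=L[m]; mm=P[P[:,2]<np.median(P[:,2])+.004]
    p=np.polyfit(mm[:,0],mm[:,2],1); q=np.polyfit(mm[:,0],mm[:,1],1)
    print("rear x",np.percentile(P[:,0],[97,99.5,100]).round(4),"y mid",((np.percentile(mm[:,1],2)+np.percentile(mm[:,1],98))/2).round(4),"top z at tcp",p[1].round(4),"pitch slope",p[0].round(3),"yaw slope",q[0].round(3),len(P))
E
python3 - <<'E'
from h import *
im=cam("wrist"); inhand(im); print(arm.observe()["position"])
# refine rail yaw: black pixel columns by row
W=cloud(im); V=im["pixels"].max(-1); z=W[...,2]
m=((V<95)&(z>.024)&(z<.04)&(W[...,1]<.03)&(W[...,1]>-.03)&(W[...,0]<.56)); v,u=np.nonzero(m)
pts=[ray(im,(u[v==r].min()+u[v==r].max())/2,r,.031)[:2] for r in range(112,204) if (v==r).sum()>4]; pts=np.array(pts)
p=np.polyfit(pts[:,0],pts[:,1],1); print("rail line slope deg",np.degrees(np.arctan(p[0])),"y at .47",np.polyval(p,.47),"y at .597",np.polyval(p,.597))
print("ends",[ray(im,u[v==r].mean(),r,.031).round(4) for r in (v.min(),v.max())])
E
```

```text
rear x [0.0757 0.0772 0.0773] y mid -0.0006 top z at tcp -0.0041 pitch slope 0.033 yaw slope -0.008 5737
[0.49945003 0.09059782 0.21861463]
rail line slope deg 1.5070359148120307 y at .47 0.0031096985898902123 y at .597 0.00645091695804946
ends [array([0.409 , 0.0073, 0.031 ]), array([0.5307, 0.0039, 0.031 ])]
```

Call:
{"op": "arm_command", "data": {"targets": [[[0,0,0,0,0,-0.096],[0,-0.02,0,0,0.033,0],[-0.005,-0.03,0.01,0,0,0],[-0.006,-0.025,0.02,0,0,0],[-0.006,-0.0115,0.03,0,0,0],[0,0,0.03,0,0,0],[0,0,0.02,0,0,0],[0,0,0.0075,0,0,0],[0,0,0,0,0,0],[0,0,0,0,0,0]]]}}

```text
clock: 8.18
position: [0.5158, 0.004, 0.1016]
ee_rot: [0.039, -3.11, 0.0]
force: [1.2, -0.5, -0.9]
width: 0.281
gripper_force: 49.9
```

```bash
cat >> h.py <<'E'
F=np.array([.5972,.0060]); YAW=np.radians(1.5)
def fork(back,axis,lat=0,F=F,goal_x=-.002):
    """shift (tool axes) to put waist at tester x goal_x; back= waist ahead of TCP, axis= handle axis below TCP"""
    s=arm.observe(); Rt=R.from_rotvec(s["ee_rot"]).as_matrix(); u=np.array([np.cos(YAW),np.sin(YAW)]); n=np.array([-u[1],u[0]])
    g=np.r_[F+(goal_x-back)*u-lat*n,.0455+axis]
    print("pos",s["position"].round(4),"tool x",Rt[:,0].round(3),"yaw",np.degrees(np.arctan2(-Rt[1,0],-Rt[0,0])).round(2),"goal",g.round(4),"tool shift",(Rt.T@(g-s["position"])).round(4),"F",s["force"].round(1),"t",s["clock"])
E
python3 - <<'E'
from h import *
fork(.080,.009,-.0006)
im=cam("wrist"); inhand(im); W=cloud(im); save(im,"w5")
im=cam("scene"); cv2.imwrite("pics/s1.png",cv2.resize(im["pixels"][180:250,215:325,::-1],(792,504)))
E
```

```text
pos [0.5158 0.004  0.1016] tool x [-0.999 -0.025  0.032] yaw 1.45 goal [0.5152 0.0045 0.0545] tool shift [-0.0009  0.0005  0.0471] F [ 1.2 -0.5 -0.9] t 8.175
rear x [0.0756 0.0771 0.0772] y mid -0.0008 top z at tcp -0.0042 pitch slope 0.034 yaw slope -0.005 5741
```

View pics/s1.png

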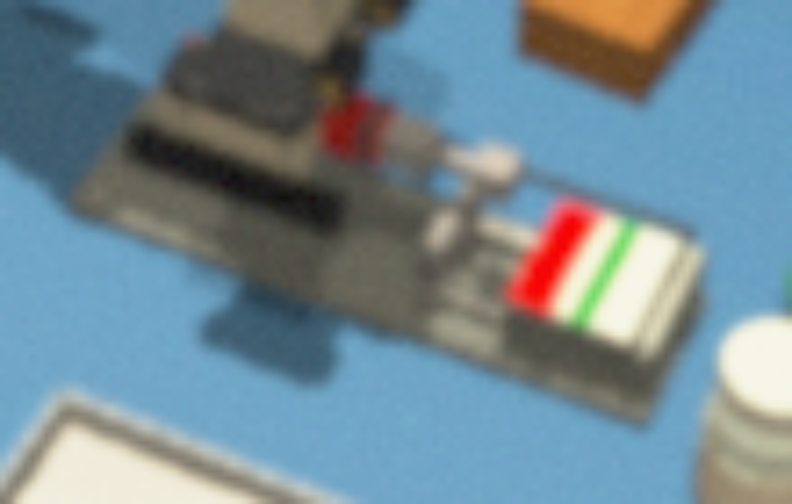

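The held red tang (waist at px ~455,155) hangs above the fork prongs (435,235). Lowering gently.

Call:
{"op": "arm_command", "data": {"targets": [[[0,0.0005,0.01,0,0,0],[0,0,0.01,0,0,0],[0,0,0.006,0,0,0],[0,0,0.005,0,0,0],[0,0,0,0,0,0],[0,0,0,0,0,0]]]}}

```text
clock: 9.02
position: [0.5143, 0.0042, 0.0699]
ee_rot: [0.039, -3.109, 0.001]
force: [-0.3, -0.2, -1.7]
width: 0.281
gripper_force: 49.9
```

Call:
{"op": "arm_command", "data": {"targets": [[[0,0,0.005,0,0,0],[0,0,0.005,0,0,0],[0,0,0.004,0,0,0],[0,0,0,0,0,0],[0,0,0,0,0,0]]]}}

```text
clock: 9.65
position: [0.5138, 0.0042, 0.0558]
ee_rot: [0.039, -3.108, 0.001]
force: [0.2, -0.4, -1.9]
width: 0.279
gripper_force: 49.9
```

```bash
python3 - <<'E'
from h import *
fork(.080,.009,-.0006); im=cam("wrist"); inhand(im)
im=cam("side"); cv2.imwrite("pics/d2.png",cv2.resize(im["pixels"][175:220,215:300,::-1],(793,420)))
W=cloud(cam("scene")); P=W.reshape(-1,3); m=(abs(P[:,0]-.60)<.03)&(abs(P[:,1])<.05)&(P[:,2]>.05)&(P[:,2]<.07); print(P[m].mean(0),P[m].min(0),P[m].max(0),m.sum())
E
```

```text
pos [0.5138 0.0042 0.0558] tool x [-0.999 -0.025  0.033] yaw 1.44 goal [0.5152 0.0045 0.0545] tool shift [-0.0015  0.0002  0.0012] F [ 0.2 -0.4 -1.9] t 9.65
rear x [0.0757 0.0772 0.0772] y mid -0.0008 top z at tcp -0.0041 pitch slope 0.033 yaw slope -0.007 5747
[0.60286078 0.00241145 0.05559582] [ 0.5711377  -0.04134195  0.05001427] [0.62877282 0.04887387 0.06306877] 120
```

View pics/d2.png

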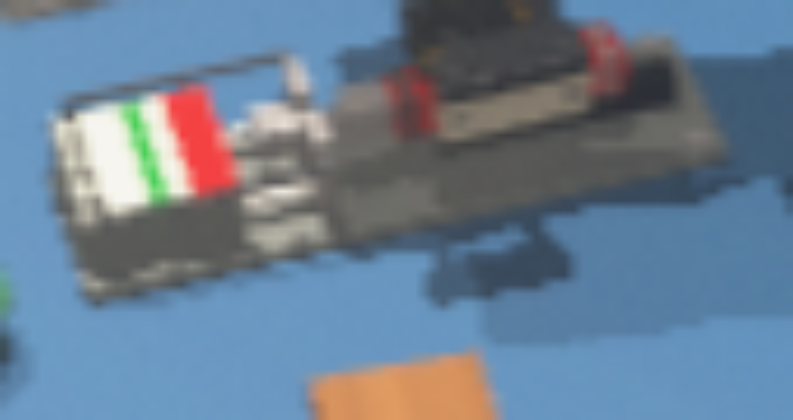

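The button sits behind the fork prongs at px (265,115), with no contact force. Pulling in stages.

Call:
{"op": "arm_command", "data": {"targets": [[[0.002,0,0.001,0,0,0],[0.004,0,0.0002,0,0,0],[0.004,0,0.0001,0,0,0],[0.004,0,0.0001,0,0,0],[0.004,0,0.0001,0,0,0],[0.004,0,0.0002,0,0,0],[0,0,0,0,0,0],[0,0,0,0,0,0]]]}}

```text
clock: 10.8
position: [0.493, 0.0038, 0.0551]
ee_rot: [0.039, -3.111, 0.0]
force: [6.8, -0.2, -4.6]
width: 0.278
gripper_force: 49.9
```

```bash
python3 - <<'E'
from h import *
fork(.080,.009,-.0006,goal_x=-.038); im=cam("wrist"); inhand(im)
E
```

```text
pos [0.493  0.0038 0.0551] tool x [-0.999 -0.025  0.03 ] yaw 1.44 goal [0.4792 0.0035 0.0545] tool shift [0.0137 0.0001 0.001 ] F [ 6.8 -0.2 -4.6] t 10.8
rear x [0.0756 0.0771 0.0772] y mid -0.0007 top z at tcp -0.0042 pitch slope 0.029 yaw slope -0.007 5746
```

Call:
{"op": "arm_command", "data": {"targets": [[[0.004,0,0.0,0,0,0],[0.004,0,0,0,0,0],[0.003,0,0,0,0,0],[0.0025,0,0,0,0,0],[0,0,0,0,0,0],[0,0,0,0,0,0],[0,0,0,0,0,0],[0,0,0,0,0,0]]]}}

```text
clock: 11.85
position: [0.4814, 0.0035, 0.0559]
ee_rot: [0.039, -3.115, 0.0]
force: [10.8, -0.6, -7.4]
width: 0.281
gripper_force: 49.9
```

```bash
python3 - <<'E'
from h import *
fork(.080,.009,-.0006,goal_x=-.038); im=cam("wrist"); inhand(im)
im=cam("side"); cv2.imwrite("pics/d3.png",cv2.resize(im["pixels"][175:220,215:300,::-1],(793,420)))
E
```

```text
pos [0.4814 0.0035 0.0559] tool x [-0.999 -0.025  0.027] yaw 1.44 goal [0.4792 0.0035 0.0545] tool shift [0.0021 0.     0.0015] F [10.8 -0.6 -7.4] t 11.85
rear x [0.0756 0.077  0.0771] y mid -0.0007 top z at tcp -0.0042 pitch slope 0.027 yaw slope -0.005 5737
```

View pics/d3.png

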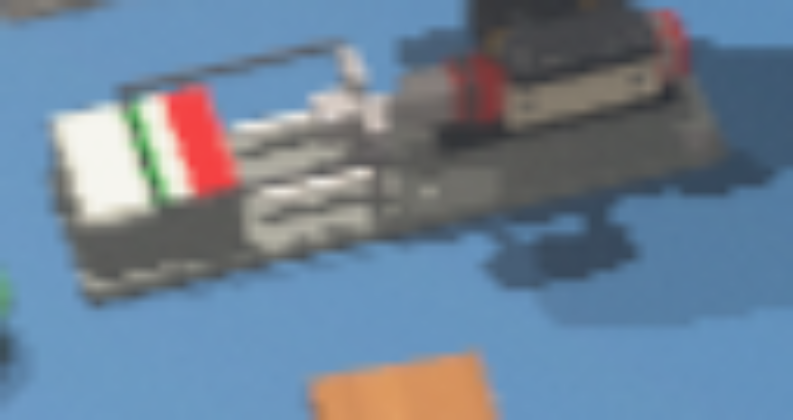

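The pointer is at the near edge of the green band (px 125,140). A little more pull, then hold.

Call:
{"op": "arm_command", "data": {"targets": [[[0.0015,0,0,0,0,0],[0.001,0,0,0,0,0],[0,0,0,0,0,0],[0,0,0,0,0,0],[0,0,0,0,0,0],[0,0,0,0,0,0],[0,0,0,0,0,0],[0,0,0,0,0,0],[0,0,0,0,0,0],[0,0,0,0,0,0]]]}}

```text
clock: 13.2
position: [0.4792, 0.0035, 0.0561]
ee_rot: [0.039, -3.115, 0.0]
force: [12.7, 1.0, -8.8]
width: 0.279
gripper_force: 49.9
```

Call:
{"op": "arm_command", "data": {"targets": [[[0,0,0,0,0,0],[0,0,0,0,0,0],[0,0,0,0,0,0],[0,0,0,0,0,0],[0,0,0,0,0,0],[0,0,0,0,0,0],[0,0,0,0,0,0],[0,0,0,0,0,0],[0,0,0,0,0,0],[0,0,0,0,0,0]]]}}

```text
clock: 14.45
position: [0.4792, 0.0035, 0.0561]
ee_rot: [0.039, -3.115, 0.0]
force: [12.2, 0.3, -7.8]
width: 0.279
gripper_force: 49.9
```

Call:
{"op": "arm_command", "data": {"targets": [[[0,0,0,0,0,0],[0,0,0,0,0,0],[0,0,0,0,0,0],[0,0,0,0,0,0],[0,0,0,0,0,0],[0,0,0,0,0,0],[0,0,0,0,0,0],[0,0,0,0,0,0],[0,0,0,0,0,0],[0,0,0,0,0,0]]]}}

```text
clock: 15.7
position: [0.4792, 0.0035, 0.0561]
ee_rot: [0.039, -3.115, 0.0]
force: [12.5, 0.6, -7.3]
width: 0.277
gripper_force: 49.9
```

```bash
python3 - <<'E'
from h import *
fork(.080,.009,-.0006,goal_x=-.038); im=cam("wrist"); inhand(im)
im=cam("scene"); W=cloud(im); hsv=cv2.cvtColor(im["pixels"],cv2.COLOR_RGB2HSV).astype(int)
# tray: rim / floor by non-blue near y<-0.04
x,y,z=W[...,0],W[...,1],W[...,2]
m=(hsv[...,1]<60)&(y<-.04)&(y>-.35)&(x>.38)&(x<.75)&(z<.045)&(z>-.01)
c,l,st,ce=cv2.connectedComponentsWithStats(m.astype(np.uint8)); i=1+st[1:,4].argmax()
P=W[l==i]; print(st[i],cv2.minAreaRect((P[P[:,2]>.018][:,:2]*1000).astype(np.float32)),np.percentile(P[:,2],[5,50,95]))
im=cam("side"); W=cloud(im); hsv=cv2.cvtColor(im["pixels"],cv2.COLOR_RGB2HSV).astype(int);x,y,z=W[...,0],W[...,1],W[...,2]
m=(hsv[...,1]<60)&(y<-.04)&(y>-.35)&(x>.38)&(x<.75)&(z<.045)&(z>-.01)
c,l,st,ce=cv2.connectedComponentsWithStats(m.astype(np.uint8)); i=1+st[1:,4].argmax()
P=W[l==i]; print(st[i],cv2.minAreaRect((P[P[:,2]>.018][:,:2]*1000).astype(np.float32)),np.percentile(P[:,2],[5,50,95]))
E
```

```text
pos [0.4792 0.0035 0.0561] tool x [-0.999 -0.025  0.026] yaw 1.44 goal [0.4792 0.0035 0.0545] tool shift [-0.     -0.      0.0016] F [12.5  0.6 -7.3] t 15.7
rear x [0.0756 0.077  0.0771] y mid -0.0007 top z at tcp -0.0043 pitch slope 0.027 yaw slope -0.005 5753
[ 192  234   99   79 4410] ((597.587890625, -255.58627319335938), (262.7137145996094, 192.65847778320312), 0.9303460717201233) [-0.001587    0.00242961  0.02250014]
[ 207  142   55   35 1221] ((597.2039184570312, -248.00363159179688), (196.0666961669922, 261.4231262207031), 89.88450622558594) [-6.66948350e-05  6.81944911e-03  2.66294926e-02]
```

Red was held at about 12.5 N for more than 3 s. Springing back and lifting out.

Call:
{"op": "arm_command", "data": {"targets": [[[-0.006,0,0,0,0,0],[-0.009,0,0,0,0,0],[-0.009,0,0,0,0,0],[-0.009,0,0,0,0,0],[-0.002,0,0,0,0,0],[0,0,0,0,0,0],[0,0,-0.01,0,0,0],[0,0,-0.02,0,0,0],[0,0,-0.03,0,0,0],[0,0,-0.03,0,0,0]]]}}

```text
clock: 17.1
position: [0.513, 0.0042, 0.1455]
ee_rot: [0.039, -3.108, 0.001]
force: [0.2, 0.1, -1.5]
width: 0.277
gripper_force: 49.9
```

Call:
{"op": "arm_command", "data": {"targets": [[[0,0,-0.05,0,0,0],[0,-0.03,-0.05,0,-0.02,0],[0.01,-0.05,-0.02,0,0,0],[0.02,-0.05,0,0,0,0],[0.02,-0.05,0,0,0,0],[0,-0.02,0,0,0,0],[0,0,0,0,0,0],[0,0,0,0,0,0]]]}}

```text
clock: 18.1
position: [0.4722, -0.1956, 0.2648]
ee_rot: [0.041, -3.128, -0.001]
force: [0.2, -0.3, -2.2]
width: 0.276
gripper_force: 49.9
```

```bash
cat >> h.py <<'E'
def tray(im):
    """rim rectangle of the tray from depth: centre, size, yaw"""
    W=cloud(im); hsv=cv2.cvtColor(im["pixels"],cv2.COLOR_RGB2HSV).astype(int); x,y,z=W[...,0],W[...,1],W[...,2]
    m=(hsv[...,1]<70)&(y<-.06)&(y>-.45)&(x>.4)&(x<.8)&(z<.036)&(z>.02)
    P=W[m]; (c,s,a)=cv2.minAreaRect((P[:,:2]*1000).astype(np.float32)); print("tray",np.round(c,1),np.round(s,1),round(a,1),"extents",P.min(0).round(3),P.max(0).round(3))
E
python3 - <<'E'
from h import *
s=arm.observe(); print(s["position"],s["ee_rot"],s["force"],s["width"])
im=cam("wrist"); save(im,"w6"); inhand(im); tray(im); tray(cam("scene")); tray(cam("side"))
E
```

```text
[ 0.47215256 -0.19557105  0.26480018] [ 4.10373865e-02 -3.12813576e+00 -1.08832614e-03] [ 0.23046106 -0.33990602 -2.15230651] 0.2761659741036733
rear x [0.0758 0.0773 0.0774] y mid -0.0009 top z at tcp -0.0042 pitch slope 0.034 yaw slope -0.005 5740
tray [ 484.2 -345.7] [ 94.6 210. ] 32.1 extents [ 0.466 -0.413  0.02 ] [ 0.58  -0.233  0.031]
tray [ 634.1 -240.3] [336.2 342.2] 1.2 extents [ 0.466 -0.414  0.02 ] [ 0.799 -0.067  0.036]
tray [ 596.7 -285.9] [261.9 264.8] 1.4 extents [ 0.465 -0.418  0.02 ] [ 0.729 -0.151  0.036]
```

View pics/w6.png

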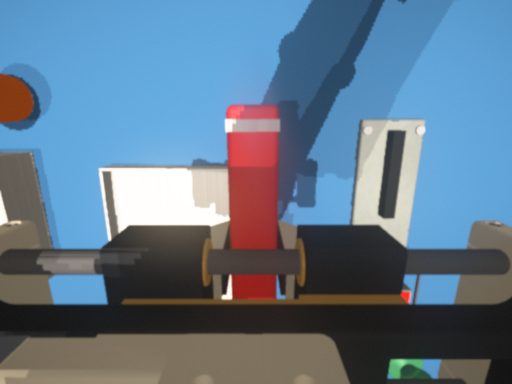

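Red is held securely. The tray's left rim is at px column ~103 and its near edge at row ~168; the tumbler and loaf pan are at the far left.

Call:
{"op": "arm_command", "data": {"targets": [[[-0.01,-0.01,0,0,0.02,0],[-0.02,-0.035,0,0,0,0],[-0.03,-0.045,0.01,0,0,0],[-0.03,-0.045,0.02,0,0,0],[-0.015,-0.03,0.03,0,0,0],[-0.0026,-0.01,0.04,0,0,0],[0,0,0.03,0,0,0],[0,0,0.0116,0,0,0],[0,0,0,0,0,0],[0,0,0,0,0,0]]]}}

```text
clock: 19.5
position: [0.5805, -0.3693, 0.1215]
ee_rot: [0.04, -3.11, 0.002]
force: [-0.4, 0.4, -1.5]
width: 0.281
gripper_force: 49.9
```

```bash
cat >> h.py <<'E'
def place(T,slot,back,axis,lat=0,yaw=np.radians(1.3),h=.028):
    s=arm.observe(); Rt=R.from_rotvec(s["ee_rot"]).as_matrix(); u=np.array([np.cos(yaw),np.sin(yaw)]); n=np.array([-u[1],u[0]])
    g=np.r_[np.array(T)+(97-34.5-back*1000)/1000*u+(slot-lat)*n, .017+axis+.002]
    print("pos",s["position"].round(4),"yaw",np.degrees(np.arctan2(-Rt[1,0],-Rt[0,0])).round(2),"tilt",Rt[2,0].round(3),"goal",g.round(4),"tool shift",(Rt.T@(g-s["position"])).round(4),"w",s["width"],"t",s["clock"])
E
python3 - <<'E'
from h import *
place((.597,-.288),-.08,.080,.009,-.0007)
im=cam("wrist"); inhand(im); save(im,"w7"); tray(im)
W=cloud(cam("side")); x,y,z=W[...,0],W[...,1],W[...,2]; m=(y<-.40)&(y>-.55)&(x>.3)&(x<.8)&(z>.045)&(z<.072); print("loafpan rim",W[m].min(0).round(3),W[m].max(0).round(3))
for t in (.47,.5,.55,.6,.65,.7,.72):
    k=(abs(x-t)<.006)&(y<-.1)&(y>-.46)&(z>.018)&(z<.034); 
    if k.any(): print(t,W[k][:,1].min().round(3),W[k][:,1].max().round(3))
E
```

```text
pos [ 0.5805 -0.3693  0.1215] yaw 1.47 tilt 0.031 goal [ 0.5813 -0.3677  0.028 ] tool shift [-0.0038  0.0017  0.0934] w 0.2806697406728596 t 19.5
rear x [0.0756 0.077  0.0771] y mid -0.0006 top z at tcp -0.004 pitch slope 0.033 yaw slope -0.007 5714
tray [ 565.8 -286.2] [197.8 251.1] 1.0 extents [ 0.465 -0.413  0.02 ] [ 0.663 -0.161  0.03 ]
loafpan rim [ 0.352 -0.546  0.045] [ 0.654 -0.5    0.072]
0.47 -0.414 -0.158
0.5 -0.407 -0.158
0.55 -0.416 -0.156
0.6 -0.412 -0.153
0.65 -0.414 -0.156
0.7 -0.409 -0.155
0.72 -0.412 -0.155
```

Call:
{"op": "arm_command", "data": {"targets": [[[-0.004,0.0025,0.02,0,0,0],[0,0,0.025,0,0,0],[0,0,0.025,0,0,0],[0,0,0.015,0,0,0],[0,0,0.0085,0,0,0],[0,0,0,0,0,0],[0,0,0,0,0,0]]]}}

```text
clock: 20.48
position: [0.5807, -0.3669, 0.0267]
ee_rot: [0.039, -3.109, 0.001]
force: [-0.2, -0.1, -2.1]
width: 0.283
gripper_force: 50.0
```

Call:
{"op": "arm_command", "data": {"targets": [[[0,0,0,0,0,0],[0,0,0,0,0,0],[0,0,0,0,0,0]]], "jaw": 0.032, "newtons": 20}}

```text
clock: 20.85
position: [0.5805, -0.3668, 0.0265]
ee_rot: [0.039, -3.109, 0.001]
force: [0.1, -0.0, -0.9]
width: 0.351
gripper_force: 0.0
```

Call:
{"op": "arm_command", "data": {"targets": [[[0,0,-0.02,0,0,0],[0,0,-0.04,0,0,0],[0,0,-0.05,0,0,0],[0,0.02,-0.05,0,-0.032,0],[0,0.05,-0.05,0,0,0],[0.02,0.06,-0.02,0,0,0.1],[0.02,0.06,0,0,0,0],[0.02,0.06,0,0,0,0],[0,0.03,0,0,0,0],[0,0,0,0,0,0]]]}}

```text
clock: 22.1
position: [0.5358, -0.0921, 0.2508]
ee_rot: [0.11, 3.139, 0.002]
force: [-0.4, -1.2, 0.5]
width: 0.348
gripper_force: 0.0
```

```bash
python3 - <<'E'
from h import *
s=arm.observe(); print(s["position"],s["ee_rot"],s["force"],s["clock"])
im=cam("wrist"); save(im,"w8"); grips(im,.012); tray(im)
print("scene");im=cam("scene");grips(im,.012); cv2.imwrite("pics/s2.png",cv2.resize(im["pixels"][170:340,150:340,::-1],(760,680))[:600])
E
```

```text
[ 0.53581435 -0.09211758  0.25075094] [1.09935983e-01 3.13881028e+00 2.18286065e-03] [-0.35291091 -1.15957336  0.46168283] 22.1
red px [ 62. 205.] c 564.3 -366.4 size 96 27 ang 1.6 z 29.3
black px [321. 115.] c 470.2 0.5 size 125 15 ang 1.5 z 30.5
black px [445. 199.] c 593.0 170.5 size 83 16 ang -14.8 z 32.9
black px [ 69. 294.] c 711.5 -392.0 size 77 39 ang 44.8 z 20.6
tray [ 596.9 -286. ] [258.9 251.4] 1.2 extents [ 0.465 -0.414  0.02 ] [ 0.727 -0.16   0.032]
scene
red px [216. 293.] c 566.0 -370.0 size 96 23 ang 1.3 z 28.0
yellow px [296. 147.] c 500.9 396.3 size 99 29 ang -4.7 z 30.0
white px [367. 125.] c 738.6 663.3 size 96 33 ang 21.4 z 72.1
white px [283. 164.] c 498.5 264.9 size 107 30 ang -3.1 z 30.1
white px [279. 214.] c 603.1 -7.1 size 93 40 ang -57.9 z 56.0
white px [305. 221.] c 701.6 4.9 size 86 38 ang -88.8 z 50.1
white px [243. 305.] c 660.0 -365.5 size 68 22 ang 0.1 z 24.8
black px [270.  97.] c 240.0 669.4 size 101 18 ang -89.8 z 81.6
black px [289. 156.] c 497.9 330.5 size 102 29 ang -5.3 z 30.0
black px [247. 205.] c 471.4 -1.7 size 124 18 ang 0.5 z 27.6
```

View pics/s2.png

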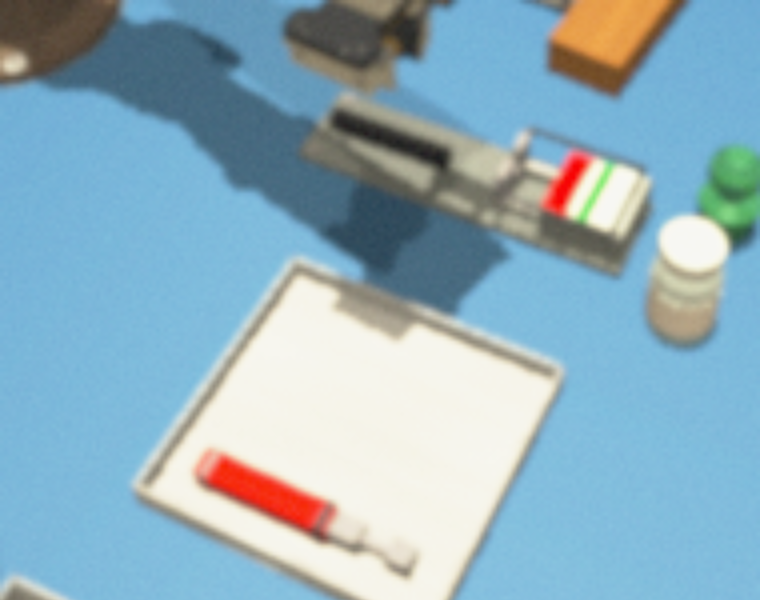

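Red lies in the tray at px (200–410, 455–570), pointer at rest. Yellow next.

Call:
{"op": "arm_command", "data": {"targets": [[[0,0.03,0,0,0,0],[0.006,0.055,0,0,0,0],[0.006,0.06,0,0,0,0],[0.006,0.06,0,0,0,0],[0.006,0.06,0,0,0,0],[0.006,0.06,0,0,0,0],[0.006,0.06,0,0,0,0],[0.006,0.055,0,0,0,0],[0.006,0.035,0.02,0,0,0],[0.005,0.0115,0.03,0,0,0]]], "jaw": 0.042}}

```text
clock: 23.45
position: [0.5201, 0.3958, 0.1995]
ee_rot: [0.117, 3.138, 0.003]
force: [0.5, -0.0, 0.7]
width: 0.461
gripper_force: 0.0
```

Call:
{"op": "arm_command", "data": {"targets": [[[0,0,0.04,0,0,0],[0,0,0.03,0,0,0],[0,0,0.02,0,0,0],[0,0,0,0,0,0],[0,0,0,0,0,0],[0,0,0,0,0,0]]]}}

```text
clock: 24.2
position: [0.5198, 0.394, 0.1106]
ee_rot: [0.119, 3.139, 0.002]
force: [-0.5, 0.4, -0.3]
width: 0.459
gripper_force: 0.0
```

```bash
cat >> h.py <<'E'
def above(c,z=.029,fwd=.018,yaw=-3.8):
    s=arm.observe(); Rt=R.from_rotvec(s["ee_rot"]).as_matrix(); a=np.radians(yaw)
    g=np.r_[np.array(c)/1000+fwd*np.array([np.cos(a),np.sin(a)]),z]
    print("pos",s["position"].round(4),"yaw",np.degrees(np.arctan2(-Rt[1,0],-Rt[0,0])).round(2),"goal",g.round(4),"tool shift",(Rt.T@(g-s["position"])).round(4),"w",s["width"],"t",s["clock"])
E
python3 - <<'E'
from h import *
im=cam("wrist"); grips(im); above((499,398))
E
```

```text
white px [101. 164.] c 480.4 271.5 size 105 27 ang -3.0 z 31.7
white px [454. 224.] c 545.3 566.3 size 64 19 ang -78.2 z 46.4
black px [180. 174.] c 491.3 335.0 size 86 27 ang -4.0 z 32.4
pos [0.5196 0.3941 0.1105] yaw -4.31 goal [0.517  0.3968 0.029 ] tool shift [0.0029 0.0024 0.0815] w 0.4568784035571288 t 24.25
```

```bash
python3 - <<'E'
from h import *
im=cam("wrist"); hsv=cv2.cvtColor(im["pixels"],cv2.COLOR_RGB2HSV).astype(int); W=cloud(im)
m=(hsv[...,0]>18)&(hsv[...,0]<36)&(hsv[...,1]>110)&(W[...,2]<.06); v,u=np.nonzero(m)
for r in (120,150,180,210):
    k=u[v==r]
    if len(k): print(r,k.min(),k.max(),ray(im,(k.min()+k.max())/2,r,.035).round(4), W[m&(np.arange(384)[:,None]==r)][:,2].mean())
E
```

```text
120 362 419 [0.4577 0.5033 0.035 ] 0.003783616883450875
150 242 392 [0.4762 0.4472 0.035 ] 0.025506406982508736
180 243 273 [0.4967 0.3994 0.035 ] 0.0325993838990452
210 244 273 [0.5221 0.398  0.035 ] 0.033431585676970875
```

Yellow's centre line is at y≈0.398 near the grip point, so shift +4 mm.

Call:
{"op": "arm_command", "data": {"targets": [[[0.002,0.0035,0.02,0,0,0],[0,0,0.025,0,0,0],[0,0,0.025,0,0,0],[0,0,0.011,0,0,0],[0,0,0,0,0,0],[0,0,0,0,0,0]]]}}

```text
clock: 25.05
position: [0.5175, 0.398, 0.029]
ee_rot: [-0.118, -3.139, -0.001]
force: [1.4, -0.5, -0.1]
width: 0.459
gripper_force: 0.0
```

Call:
{"op": "arm_command", "data": {"targets": [[[0,0,0,0,0,0],[0,0,0,0,0,0],[0,0,0,0,0,0],[0,0,0,0,0,0],[0,0,0,0,0,0]]], "jaw": 0.015, "newtons": 50}}

```text
clock: 25.68
position: [0.5174, 0.3979, 0.0287]
ee_rot: [-0.117, -3.139, -0.001]
force: [-1.1, -0.1, 5.6]
width: 0.282
gripper_force: 49.9
```

Call:
{"op": "arm_command", "data": {"targets": [[[0.004,0,0,0,0,0],[0.008,0,0,0,0,0],[0.01,0,0,0,0,0],[0.01,0,0,0,0,0],[0.012,0,0,0,0,0],[0.012,0,0,0,0,0],[0.012,0,0,0,0,0],[0.012,0,0,0,0,0],[0.005,0,0,0,0,0],[0,0,0,0,0,0]]]}}

```text
clock: 26.92
position: [0.432, 0.4041, 0.0284]
ee_rot: [-0.117, -3.138, -0.0]
force: [-0.2, 0.1, -1.5]
width: 0.279
gripper_force: 49.9
```

```bash
cat >> h.py <<'E'
def block():
    W=cloud(cam("side")); im=cam("side"); W=cloud(im); hsv=cv2.cvtColor(im["pixels"],cv2.COLOR_RGB2HSV).astype(int); H,S,V=hsv[...,0],hsv[...,1],hsv[...,2]; x,y,z=W[...,0],W[...,1],W[...,2]
    m=(H>5)&(H<18)&(S>110)&(V>70)&(z>.038)&(z<.055)&(y>.1)&(x>.5)&(x<.7); print("block",cv2.minAreaRect((W[m][:,:2]*1000).astype(np.float32)))
E
python3 - <<'E'
from h import *
s=arm.observe(); print(s["position"],s["force"],s["width"]); block(); im=cam("wrist"); inhand(im)
E
```

```text
[0.43202042 0.40406199 0.02842146] [-0.22244799  0.07338527 -1.51421106] 0.2792919917898889
block ((603.0128173828125, 296.1329650878906), (250.8903350830078, 80.57935333251953), 86.02647399902344)
rear x [0.0766 0.0781 0.0782] y mid -0.0008 top z at tcp -0.0042 pitch slope 0.036 yaw slope -0.011 5844
```

Call:
{"op": "arm_command", "data": {"targets": [[[0,0,-0.03,0,0,0],[0,0,-0.06,0,0,0],[0,0,-0.06,0,0,0],[0,0,0,0,0,-0.1],[0,0,0,0,0.034,0],[-0.009,-0.03,0,0,0,0],[-0.009,-0.05,0,0,0,0],[-0.009,-0.055,0,0,0,0],[-0.009,-0.055,0,0,0,0],[-0.009,-0.055,0,0,0,0]]]}}

```text
clock: 28.32
position: [0.4835, 0.1577, 0.1758]
ee_rot: [0.034, -3.104, 0.001]
force: [1.1, -0.7, -1.4]
width: 0.279
gripper_force: 49.9
```

Call:
{"op": "arm_command", "data": {"targets": [[[-0.009,-0.055,0,0,0,0],[-0.009,-0.05,0,0,0,0],[-0.009,-0.035,0.01,0,0,0],[-0.004,-0.0166,0.025,0,0,0],[0,0,0.025,0,0,0],[0,0,0.01,0,0,0],[0,0,0,0,0,0],[0,0,0,0,0,0],[0,0,0,0,0,0]]]}}

```text
clock: 29.45
position: [0.5166, 0.0046, 0.1065]
ee_rot: [0.039, -3.108, 0.0]
force: [-0.5, 0.1, -2.3]
width: 0.282
gripper_force: 49.9
```

```bash
python3 - <<'E'
from h import *
fork(.079,.009,-.0007); im=cam("wrist"); inhand(im)
E
```

```text
pos [0.5166 0.0046 0.1065] tool x [-0.999 -0.025  0.034] yaw 1.45 goal [0.5162 0.0046 0.0545] tool shift [-0.0014  0.      0.052 ] F [-0.5  0.1 -2.3] t 29.45
rear x [0.0765 0.078  0.078 ] y mid -0.0008 top z at tcp -0.0043 pitch slope 0.038 yaw slope -0.008 5834
```

Call:
{"op": "arm_command", "data": {"targets": [[[-0.0005,0,0.014,0,0,0],[-0.0005,0,0.014,0,0,0],[0,0,0.008,0,0,0],[0,0,0.006,0,0,0],[0,0,0.005,0,0,0],[0,0,0.004,0,0,0],[0,0,0,0,0,0],[0,0,0,0,0,0]]]}}

```text
clock: 30.5
position: [0.5154, 0.0042, 0.0549]
ee_rot: [0.039, -3.107, 0.001]
force: [0.3, 0.7, -2.0]
width: 0.28
gripper_force: 49.9
```

Call:
{"op": "arm_command", "data": {"targets": [[[0.002,0,0.0005,0,0,0],[0.004,0,0.0002,0,0,0],[0.004,0,0.0001,0,0,0],[0.004,0,0.0001,0,0,0],[0.004,0,0.0001,0,0,0],[0.004,0,0.0002,0,0,0],[0,0,0,0,0,0],[0,0,0,0,0,0]]]}}

```text
clock: 31.5
position: [0.4944, 0.0038, 0.0546]
ee_rot: [0.039, -3.109, 0.001]
force: [6.2, -0.3, -5.5]
width: 0.28
gripper_force: 49.9
```

```bash
python3 - <<'E'
from h import *
fork(.079,.009,-.0007,goal_x=-.038); im=cam("wrist"); inhand(im)
E
```

```text
pos [0.4944 0.0038 0.0546] tool x [-0.999 -0.025  0.033] yaw 1.44 goal [0.4802 0.0036 0.0545] tool shift [0.0141 0.0002 0.0005] F [ 6.2 -0.3 -5.5] t 31.5
rear x [0.0766 0.078  0.0782] y mid -0.0008 top z at tcp -0.0043 pitch slope 0.033 yaw slope -0.01 5844
```

Call:
{"op": "arm_command", "data": {"targets": [[[0.004,0,0,0,0,0],[0.004,0,0,0,0,0],[0.004,0,0,0,0,0],[0.002,0,0,0,0,0],[0.001,0,0,0,0,0],[0.001,0,0,0,0,0],[0,0,0,0,0,0],[0,0,0,0,0,0]]]}}

```text
clock: 32.55
position: [0.4806, 0.0035, 0.0555]
ee_rot: [0.039, -3.113, 0.0]
force: [11.6, 1.0, -7.7]
width: 0.278
gripper_force: 49.9
```

Call:
{"op": "arm_command", "data": {"targets": [[[0,0,0,0,0,0],[0,0,0,0,0,0],[0,0,0,0,0,0],[0,0,0,0,0,0],[0,0,0,0,0,0],[0,0,0,0,0,0],[0,0,0,0,0,0],[0,0,0,0,0,0],[0,0,0,0,0,0],[0,0,0,0,0,0]]]}}

```text
clock: 33.8
position: [0.4806, 0.0035, 0.0555]
ee_rot: [0.039, -3.113, 0.001]
force: [11.6, 0.8, -7.7]
width: 0.282
gripper_force: 49.9
```

Call:
{"op": "arm_command", "data": {"targets": [[[0,0,0,0,0,0],[0,0,0,0,0,0],[0,0,0,0,0,0],[0,0,0,0,0,0],[0,0,0,0,0,0],[0,0,0,0,0,0],[0,0,0,0,0,0],[0,0,0,0,0,0],[0,0,0,0,0,0],[0,0,0,0,0,0]]]}}

```text
clock: 35.05
position: [0.4806, 0.0035, 0.0555]
ee_rot: [0.039, -3.113, 0.001]
force: [12.0, -0.2, -8.0]
width: 0.278
gripper_force: 49.9
```

Call:
{"op": "arm_command", "data": {"targets": [[[0,0,0,0,0,0],[0,0,0,0,0,0],[0,0,0,0,0,0],[0,0,0,0,0,0],[0,0,0,0,0,0],[0,0,0,0,0,0]]]}}

```text
clock: 35.8
position: [0.4806, 0.0035, 0.0555]
ee_rot: [0.039, -3.113, 0.001]
force: [12.0, 1.0, -7.3]
width: 0.28
gripper_force: 49.9
```

```bash
python3 - <<'E'
from h import *
fork(.079,.009,-.0007,goal_x=-.038); im=cam("wrist"); inhand(im)
E
```

```text
pos [0.4806 0.0035 0.0555] tool x [-0.999 -0.025  0.029] yaw 1.44 goal [0.4802 0.0036 0.0545] tool shift [0.0003 0.0001 0.001 ] F [12.   1.  -7.3] t 35.8
rear x [0.0761 0.0776 0.0781] y mid -0.0008 top z at tcp -0.0043 pitch slope 0.029 yaw slope -0.005 5847
```

Call:
{"op": "arm_command", "data": {"targets": [[[-0.006,0,0,0,0,0],[-0.009,0,0,0,0,0],[-0.009,0,0,0,0,0],[-0.009,0,0,0,0,0],[-0.002,0,0,0,0,0],[0,0,0,0,0,0],[0,0,-0.01,0,0,0],[0,0,-0.02,0,0,0],[0,0,-0.03,0,0,0],[0,0,-0.03,0,0,0]]]}}

```text
clock: 37.1
position: [0.5148, 0.0042, 0.145]
ee_rot: [0.039, -3.106, 0.001]
force: [-0.2, -0.8, -2.6]
width: 0.278
gripper_force: 49.9
```

Call:
{"op": "arm_command", "data": {"targets": [[[0,-0.02,-0.03,0,0,0],[-0.008,-0.05,-0.02,0,0,0],[-0.01,-0.055,0,0,0,0],[-0.01,-0.055,0,0,0,0],[-0.01,-0.055,0,0,0,0],[-0.01,-0.05,0,0,0,0],[-0.01,-0.03,0.02,0,0,0],[-0.002,-0.004,0.03,0,0,0],[0,0,0,0,0,0],[0,0,0,0,0,0]]]}}

```text
clock: 38.35
position: [0.5836, -0.3126, 0.1427]
ee_rot: [0.04, -3.107, 0.001]
force: [0.5, -0.5, -1.7]
width: 0.277
gripper_force: 49.9
```

```bash
python3 - <<'E'
from h import *
im=cam("wrist"); inhand(im); tray(im); grips(im,.012); place((.597,-.286),-.0267,.079,.009,-.0007)
print("scene"); im=cam("scene"); tray(im); im=cam("side"); tray(im)
E
```

```text
rear x [0.0765 0.0783 0.0785] y mid -0.0006 top z at tcp -0.0038 pitch slope 0.037 yaw slope -0.006 5847
tray [ 547.8 -287. ] [161.5 250.8] 1.1 extents [ 0.465 -0.413  0.02 ] [ 0.626 -0.161  0.032]
red px [198. 176.] c 564.5 -367.1 size 95 26 ang 1.6 z 29.4
black px [156. 146.] c 543.8 -408.4 size 144 19 ang -5.8 z 18.8
pos [ 0.5839 -0.3127  0.1431] yaw 1.49 tilt 0.033 goal [ 0.5811 -0.3124  0.028 ] tool shift [-0.001   0.0004  0.1151] w 0.27988649101814206 t 38.4
scene
tray [ 627.8 -240.3] [402.2 269.9] 78.0 extents [ 0.469 -0.415  0.02 ] [ 0.8   -0.063  0.036]
tray [ 597.4 -285.6] [260.2 266.5] 0.9 extents [ 0.466 -0.421  0.02 ] [ 0.729 -0.153  0.036]
```

Call:
{"op": "arm_command", "data": {"targets": [[[-0.001,0.0005,0.03,0,0,0],[0,0,0.03,0,0,0],[0,0,0.03,0,0,0],[0,0,0.017,0,0,0],[0,0,0.0085,0,0,0],[0,0,0,0,0,0],[0,0,0,0,0,0]]]}}

```text
clock: 39.38
position: [0.5809, -0.3131, 0.0271]
ee_rot: [0.039, -3.108, 0.002]
force: [0.1, -0.1, -1.8]
width: 0.283
gripper_force: 49.9
```

Call:
{"op": "arm_command", "data": {"targets": [[[0,0,0,0,0,0],[0,0,0,0,0,0],[0,0,0,0,0,0]]], "jaw": 0.032, "newtons": 20}}

```text
clock: 39.75
position: [0.5804, -0.3128, 0.0263]
ee_rot: [0.039, -3.107, 0.001]
force: [-0.1, -0.1, 0.8]
width: 0.35
gripper_force: 0.0
```

Call:
{"op": "arm_command", "data": {"targets": [[[0,0,-0.02,0,0,0],[0,0,-0.04,0,0,0],[0,0,-0.05,0,0,0],[0,0.02,-0.05,0,-0.033,0],[0,0.05,-0.05,0,0,0],[0.01,0.06,-0.02,0,0,0.1],[0.02,0.06,0,0,0,0],[0.02,0.06,0,0,0,0],[0,0.03,0,0,0,0],[0,0,0,0,0,0]]]}}

```text
clock: 41.0
position: [0.545, -0.0358, 0.2511]
ee_rot: [-0.11, -3.139, -0.002]
force: [-0.6, -0.3, 0.4]
width: 0.35
gripper_force: 0.0
```

```bash
python3 - <<'E'
from h import *
im=cam("wrist"); tray(im); grips(im,.012); above((478,270.5)); grips(cam("scene"),.012)
E
```

```text
tray [ 592.4 -285.7] [259.9 245.3] 1.2 extents [ 0.46  -0.408  0.02 ] [ 0.723 -0.163  0.032]
red px [ 18. 194.] c 552.0 -369.5 size 82 27 ang 1.9 z 29.3
yellow px [ 51. 196.] c 559.2 -316.8 size 96 26 ang 1.9 z 29.4
white px [489. 107.] c 483.1 269.8 size 111 28 ang -3.8 z 31.7
black px [278. 111.] c 470.2 1.2 size 126 16 ang 1.7 z 30.5
black px [404. 196.] c 593.5 171.0 size 83 15 ang -13.9 z 31.6
black px [284. 209.] c 599.5 3.8 size 85 15 ang -86.1 z 53.7
pos [ 0.545  -0.0381  0.251 ] yaw -4.17 goal [0.496  0.2693 0.029 ] tool shift [0.0711 0.303  0.2221] w 0.352269588328189 t 41.05
red px [214. 293.] c 560.7 -372.5 size 92 25 ang 1.8 z 27.8
yellow px [233. 131.] c 193.2 362.3 size 138 39 ang 75.0 z 30.5
yellow px [223. 279.] c 558.9 -319.8 size 98 26 ang 0.6 z 27.8
white px [367. 125.] c 741.0 661.3 size 92 28 ang 21.7 z 72.3
white px [283. 164.] c 502.7 267.2 size 97 30 ang -3.5 z 30.7
white px [305. 221.] c 701.5 5.7 size 88 38 ang -89.0 z 50.1
white px [250. 291.] c 652.0 -313.7 size 73 22 ang -1.2 z 25.0
white px [241. 305.] c 649.7 -368.3 size 78 23 ang -1.8 z 24.4
black px [290. 156.] c 498.8 328.5 size 98 26 ang -7.6 z 29.4
black px [247. 204.] c 471.2 -2.0 size 123 18 ang 2.9 z 28.4
```

Call:
{"op": "arm_command", "data": {"targets": [[[0,0.03,0,0,0,0],[0.01,0.05,0,0,0,0],[0.01,0.055,0,0,0,0],[0.015,0.055,0,0,0,0],[0.015,0.055,0,0,0,0],[0.01,0.04,0.01,0,0,0],[0.004,0.018,0.03,0,0,0],[0,0,0.05,0,0,0],[0,0,0.035,0,0,0],[0,0,0.015,0,0,0]]], "jaw": 0.042}}

```text
clock: 42.35
position: [0.5036, 0.2659, 0.1083]
ee_rot: [-0.121, -3.136, 0.004]
force: [0.1, -0.1, 0.5]
width: 0.457
gripper_force: 0.0
```

Call:
{"op": "arm_command", "data": {"targets": [[[0,0,0,0,0,0],[0,0,0,0,0,0]]]}}

```text
clock: 42.6
position: [0.5046, 0.268, 0.1113]
ee_rot: [0.119, 3.139, 0.002]
force: [0.1, -0.3, 0.1]
width: 0.457
gripper_force: 0.0
```

```bash
cat >> h.py <<'E'
def line(im,rows=range(110,215,15)):
    """grip edges between the fingers by depth, per image row"""
    W=cloud(im); z=W[...,2]
    for r in rows:
        k=np.nonzero((z[r]>.024)&(z[r]<.045)&(abs(np.arange(512)-253)<50))[0]
        if len(k)>8: print(r,k.min(),k.max(),ray(im,(k.min()+k.max())/2,r,.034).round(4))
E
python3 - <<'E'
from h import *
im=cam("wrist"); line(im); grips(im); above((485,270.3))
E
```

```text
125 238 270 [0.4385 0.2733 0.034 ]
140 238 270 [0.4499 0.2725 0.034 ]
155 239 270 [0.4616 0.272  0.034 ]
170 239 270 [0.4736 0.2711 0.034 ]
185 239 270 [0.486  0.2702 0.034 ]
200 240 269 [0.4987 0.2692 0.034 ]
white px [254. 176.] c 482.9 270.2 size 110 26 ang -3.6 z 31.9
black px [331. 179.] c 489.3 334.8 size 80 26 ang -3.8 z 32.3
pos [0.5045 0.2682 0.1113] yaw -4.32 goal [0.503  0.2691 0.029 ] tool shift [0.0017 0.0007 0.0823] w 0.45364430215632334 t 42.65
```

Call:
{"op": "arm_command", "data": {"targets": [[[0.0015,0.0008,0.02,0,0,0],[0,0,0.025,0,0,0],[0,0,0.025,0,0,0],[0,0,0.012,0,0,0],[0,0,0,0,0,0],[0,0,0,0,0,0]]]}}

```text
clock: 43.4
position: [0.5025, 0.2692, 0.0288]
ee_rot: [-0.118, -3.139, -0.001]
force: [-0.8, -1.0, -0.2]
width: 0.461
gripper_force: 0.0
```

Call:
{"op": "arm_command", "data": {"targets": [[[0,0,0,0,0,0],[0,0,0,0,0,0],[0,0,0,0,0,0],[0,0,0,0,0,0],[0,0,0,0,0,0]]], "jaw": 0.015, "newtons": 50}}

```text
clock: 44.02
position: [0.502, 0.2691, 0.0281]
ee_rot: [-0.117, -3.138, -0.001]
force: [-0.5, 0.4, 6.0]
width: 0.276
gripper_force: 50.0
```

Call:
{"op": "arm_command", "data": {"targets": [[[0.004,0,0,0,0,0],[0.008,0,0,0,0,0],[0.01,0,0,0,0,0],[0.01,0,0,0,0,0],[0.012,0,0,0,0,0],[0.012,0,0,0,0,0],[0.012,0,0,0,0,0],[0.012,0,0,0,0,0],[0.005,0,0,0,0,0],[0,0,0,0,0,0]]]}}

```text
clock: 45.28
position: [0.4168, 0.2754, 0.028]
ee_rot: [-0.117, -3.137, 0.0]
force: [0.2, 0.8, -2.7]
width: 0.279
gripper_force: 50.0
```

```bash
python3 - <<'E'
from h import *
s=arm.observe(); print(s["position"],s["force"],s["width"]); block(); im=cam("wrist"); inhand(im)
E
```

```text
[0.41679841 0.27536915 0.02800551] [ 0.18160989  0.83596824 -2.66026522] 0.2790485923815328
block ((603.188720703125, 293.70037841796875), (255.28367614746094, 79.7418441772461), 86.17327117919922)
rear x [0.0729 0.0743 0.0748] y mid -0.0006 top z at tcp -0.0045 pitch slope 0.04 yaw slope -0.003 5438
```

Call:
{"op": "arm_command", "data": {"targets": [[[0,0,-0.03,0,0,0],[0,0,-0.06,0,0,0],[0,0,-0.06,0,0,0],[0,0,0,0,0,-0.1],[0,0,0,0,0.037,0],[-0.012,-0.03,0,0,0,0],[-0.015,-0.045,0,0,0,0],[-0.015,-0.05,0,0,0,0],[-0.015,-0.05,0,0,0,0],[-0.015,-0.05,0,0,0,0]]]}}

```text
clock: 46.68
position: [0.4956, 0.0502, 0.1752]
ee_rot: [0.038, -3.103, 0.001]
force: [0.3, 0.4, -1.7]
width: 0.281
gripper_force: 50.0
```

Call:
{"op": "arm_command", "data": {"targets": [[[-0.013,-0.035,0.01,0,0,0],[-0.0064,-0.0134,0.02,0,0,0],[0,0,0.025,0,0,0],[0,0,0.0137,0,0,0],[0,0,0,0,0,0],[0,0,0,0,0,0],[0,0,0,0,0,0]]]}}

```text
clock: 47.55
position: [0.5134, 0.0044, 0.1065]
ee_rot: [0.04, -3.104, 0.0]
force: [-0.5, 0.1, -2.2]
width: 0.275
gripper_force: 50.0
```

```bash
python3 - <<'E'
from h import *
fork(.0825,.009,-.0007); im=cam("wrist"); inhand(im)
E
```

```text
pos [0.5134 0.0044 0.1065] tool x [-0.999 -0.025  0.037] yaw 1.46 goal [0.5127 0.0045 0.0545] tool shift [-0.0012  0.0001  0.052 ] F [-0.5  0.1 -2.2] t 47.55
rear x [0.0727 0.0742 0.0747] y mid -0.0007 top z at tcp -0.0046 pitch slope 0.04 yaw slope -0.004 5420
```

Call:
{"op": "arm_command", "data": {"targets": [[[-0.0005,0,0.014,0,0,0],[-0.0005,0,0.014,0,0,0],[0,0,0.008,0,0,0],[0,0,0.006,0,0,0],[0,0,0.005,0,0,0],[0,0,0.004,0,0,0],[0,0,0,0,0,0],[0,0,0,0,0,0]]]}}

```text
clock: 48.6
position: [0.512, 0.0041, 0.0549]
ee_rot: [0.039, -3.103, 0.001]
force: [0.1, 0.7, -0.8]
width: 0.279
gripper_force: 50.0
```

Call:
{"op": "arm_command", "data": {"targets": [[[0.002,0,0.0005,0,0,0],[0.004,0,0.0002,0,0,0],[0.004,0,0.0001,0,0,0],[0.004,0,0.0001,0,0,0],[0.004,0,0.0001,0,0,0],[0.004,0,0.0002,0,0,0],[0,0,0,0,0,0],[0,0,0,0,0,0]]]}}

```text
clock: 49.6
position: [0.491, 0.0036, 0.0547]
ee_rot: [0.039, -3.105, 0.001]
force: [6.8, -0.1, -4.3]
width: 0.28
gripper_force: 50.0
```

```bash
python3 - <<'E'
from h import *
fork(.0825,.009,-.0007,goal_x=-.038); im=cam("wrist"); inhand(im)
E
```

```text
pos [0.491  0.0036 0.0547] tool x [-0.999 -0.025  0.036] yaw 1.44 goal [0.4767 0.0035 0.0545] tool shift [0.0143 0.0003 0.0007] F [ 6.8 -0.1 -4.3] t 49.6
rear x [0.0728 0.0743 0.0743] y mid -0.0007 top z at tcp -0.0045 pitch slope 0.036 yaw slope -0.005 5439
```

Call:
{"op": "arm_command", "data": {"targets": [[[0.004,0,0,0,0,0],[0.004,0,0,0,0,0],[0.004,0,0,0,0,0],[0.002,0,0,0,0,0],[0.001,0,0,0,0,0],[0.0005,0,0,0,0,0],[0,0,0,0,0,0],[0,0,0,0,0,0]]]}}

```text
clock: 50.65
position: [0.4776, 0.0033, 0.0556]
ee_rot: [0.039, -3.109, 0.001]
force: [11.4, 0.8, -8.0]
width: 0.281
gripper_force: 50.0
```

Call:
{"op": "arm_command", "data": {"targets": [[[0,0,0,0,0,0],[0,0,0,0,0,0],[0,0,0,0,0,0],[0,0,0,0,0,0],[0,0,0,0,0,0],[0,0,0,0,0,0],[0,0,0,0,0,0],[0,0,0,0,0,0],[0,0,0,0,0,0],[0,0,0,0,0,0]]]}}

```text
clock: 51.9
position: [0.4776, 0.0033, 0.0556]
ee_rot: [0.039, -3.109, 0.001]
force: [11.6, 1.0, -7.6]
width: 0.282
gripper_force: 50.0
```

Call:
{"op": "arm_command", "data": {"targets": [[[0,0,0,0,0,0],[0,0,0,0,0,0],[0,0,0,0,0,0],[0,0,0,0,0,0],[0,0,0,0,0,0],[0,0,0,0,0,0],[0,0,0,0,0,0],[0,0,0,0,0,0],[0,0,0,0,0,0],[0,0,0,0,0,0]]]}}

```text
clock: 53.15
position: [0.4776, 0.0033, 0.0556]
ee_rot: [0.039, -3.109, 0.001]
force: [11.7, 0.6, -7.9]
width: 0.279
gripper_force: 50.0
```

Call:
{"op": "arm_command", "data": {"targets": [[[0,0,0,0,0,0],[0,0,0,0,0,0],[0,0,0,0,0,0],[0,0,0,0,0,0],[0,0,0,0,0,0],[0,0,0,0,0,0]]]}}

```text
clock: 53.9
position: [0.4776, 0.0033, 0.0556]
ee_rot: [0.039, -3.109, 0.001]
force: [11.2, -0.1, -7.2]
width: 0.281
gripper_force: 50.0
```

```bash
python3 - <<'E'
from h import *
fork(.0825,.009,-.0007,goal_x=-.038); im=cam("wrist"); inhand(im)
E
```

```text
pos [0.4776 0.0033 0.0556] tool x [-0.999 -0.025  0.033] yaw 1.44 goal [0.4767 0.0035 0.0545] tool shift [0.0009 0.0002 0.0012] F [11.2 -0.1 -7.2] t 53.9
rear x [0.0728 0.0743 0.0743] y mid -0.0006 top z at tcp -0.0045 pitch slope 0.033 yaw slope -0.006 5439
```

Call:
{"op": "arm_command", "data": {"targets": [[[-0.006,0,0,0,0,0],[-0.009,0,0,0,0,0],[-0.009,0,0,0,0,0],[-0.009,0,0,0,0,0],[-0.002,0,0,0,0,0],[0,0,0,0,0,0],[0,0,-0.01,0,0,0],[0,0,-0.02,0,0,0],[0,0,-0.03,0,0,0],[0,0,-0.03,0,0,0]]]}}

```text
clock: 55.2
position: [0.5123, 0.0041, 0.145]
ee_rot: [0.039, -3.102, 0.001]
force: [0.7, 0.9, -2.1]
width: 0.282
gripper_force: 50.0
```

Call:
{"op": "arm_command", "data": {"targets": [[[0,-0.02,-0.03,0,0,0],[-0.008,-0.045,-0.02,0,0,0],[-0.01,-0.05,0,0,0,0],[-0.01,-0.05,0,0,0,0],[-0.01,-0.05,0,0,0,0],[-0.01,-0.03,0,0,0,0],[-0.01,-0.017,0.02,0,0,0],[-0.0015,-0.003,0.03,0,0,0],[0,0,0,0,0,0],[0,0,0,0,0,0]]]}}

```text
clock: 56.45
position: [0.5791, -0.2591, 0.1425]
ee_rot: [0.039, -3.103, 0.001]
force: [0.4, 0.5, -1.6]
width: 0.279
gripper_force: 50.0
```

```bash
python3 - <<'E'
from h import *
im=cam("wrist"); inhand(im); tray(im); grips(im,.012); place((.597,-.286),.0267,.0825,.009,-.0007)
im=cam("side"); tray(im)
E
```

```text
rear x [0.0732 0.0746 0.0751] y mid -0.0006 top z at tcp -0.0041 pitch slope 0.039 yaw slope -0.007 5445
tray [ 579.2 -222.2] [446.8 261.8] 64.2 extents [ 0.46  -0.416  0.02 ] [ 0.792 -0.061  0.036]
red px [141. 174.] c 559.8 -369.3 size 96 26 ang 1.8 z 29.3
pos [ 0.5794 -0.2591  0.1428] yaw 1.47 tilt 0.037 goal [ 0.5764 -0.2591  0.028 ] tool shift [-0.0012  0.0002  0.1148] w 0.2778958165402756 t 56.5
tray [ 592.5 -285.9] [261.7 265.3] 0.9 extents [ 0.46  -0.418  0.02 ] [ 0.725 -0.154  0.036]
```

Call:
{"op": "arm_command", "data": {"targets": [[[0.004,-0.002,0.03,0,0,0],[0,0,0.03,0,0,0],[0,0,0.03,0,0,0],[0,0,0.017,0,0,0],[0,0,0.008,0,0,0],[0,0,0,0,0,0],[0,0,0,0,0,0]]]}}

```text
clock: 57.42
position: [0.5712, -0.2618, 0.0275]
ee_rot: [0.039, -3.104, 0.002]
force: [0.1, -0.2, -1.0]
width: 0.279
gripper_force: 50.0
```

Call:
{"op": "arm_command", "data": {"targets": [[[0,0,0,0,0,0],[0,0,0,0,0,0],[0,0,0,0,0,0]]], "jaw": 0.032, "newtons": 20}}

```text
clock: 57.8
position: [0.5706, -0.2616, 0.0268]
ee_rot: [0.039, -3.103, 0.001]
force: [-0.9, 0.1, 0.1]
width: 0.349
gripper_force: 0.0
```

Call:
{"op": "arm_command", "data": {"targets": [[[0,0,-0.02,0,0,0],[0,0,-0.04,0,0,0],[0,0,-0.05,0,0,0],[0,0.02,-0.05,0,-0.037,0],[0,0.05,-0.05,0,0,0],[0.01,0.06,-0.02,0,0,0.1],[0.02,0.06,0,0,0,0],[0.02,0.06,0,0,0,0],[0,0.03,0,0,0,0],[0,0,0,0,0,0]]]}}

```text
clock: 59.05
position: [0.5357, 0.0154, 0.2515]
ee_rot: [-0.11, -3.139, -0.002]
force: [-0.3, -0.6, 0.1]
width: 0.346
gripper_force: 0.0
```

```bash
python3 - <<'E'
from h import *
im=cam("wrist"); grips(im,.012); above((492,334)); im=cam("scene"); tray(im); cv2.imwrite("pics/s3.png",cv2.resize(im["pixels"][170:340,150:340,::-1],(670,600)))
E
```

```text
yellow px [ 14. 197.] c 545.8 -317.5 size 69 26 ang 2.7 z 29.5
white px [ 56. 202.] c 563.7 -261.8 size 134 27 ang 2.0 z 29.3
white px [255. 287.] c 691.0 6.7 size 81 36 ang -89.3 z 51.3
black px [239. 122.] c 470.4 1.3 size 125 16 ang 1.6 z 30.5
black px [491. 131.] c 502.3 331.7 size 130 30 ang -6.5 z 32.3
black px [367. 198.] c 586.7 171.2 size 70 15 ang -16.4 z 29.0
black px [257. 296.] c 706.8 8.3 size 85 16 ang -81.7 z 55.3
pos [0.5358 0.0131 0.2514] yaw -4.17 goal [0.51   0.3328 0.029 ] tool shift [0.0489 0.317  0.2225] w 0.3511652473611678 t 59.1
tray [ 631.8 -242.2] [340.3 347.1] 1.1 extents [ 0.46  -0.417  0.02 ] [ 0.799 -0.066  0.036]
```

View pics/s3.png

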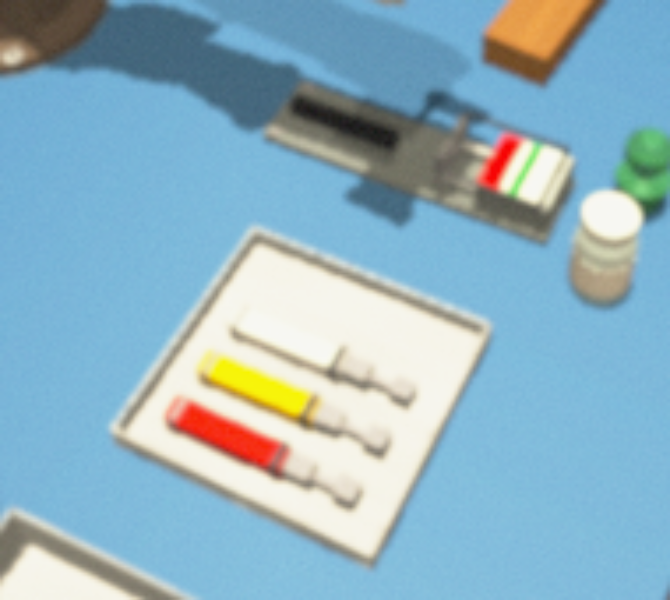

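The three proven handles lie in the tray at px (170–410, 310–500) with room for a fourth along the top side, and the pointer is at rest.

Call:
{"op": "arm_command", "data": {"targets": [[[0,0.03,0,0,0,0],[0.01,0.05,0,0,0,0],[0.01,0.06,0,0,0,0],[0.01,0.06,0,0,0,0],[0.01,0.055,0,0,0,0],[0.0055,0.042,0.01,0,0,0],[0,0.02,0.03,0,0,0],[0,0,0.05,0,0,0],[0,0,0.035,0,0,0],[0,0,0.015,0,0,0]]], "jaw": 0.042}}

```text
clock: 60.4
position: [0.514, 0.3296, 0.1086]
ee_rot: [-0.121, -3.136, 0.004]
force: [-0.3, 0.0, 0.5]
width: 0.459
gripper_force: 0.0
```

Call:
{"op": "arm_command", "data": {"targets": [[[0,0,0,0,0,0],[0,0,0,0,0,0]]]}}

```text
clock: 60.65
position: [0.515, 0.3319, 0.1118]
ee_rot: [0.119, 3.139, 0.002]
force: [-0.2, 0.3, 0.6]
width: 0.459
gripper_force: 0.0
```

```bash
python3 - <<'E'
from h import *
im=cam("wrist"); line(im); above((495.5,334))
E
```

```text
110 239 270 [0.4379 0.3384 0.034 ]
125 239 271 [0.449 0.338 0.034]
140 239 270 [0.4603 0.3368 0.034 ]
155 239 270 [0.472  0.3359 0.034 ]
170 240 270 [0.4841 0.3354 0.034 ]
185 240 270 [0.4965 0.3345 0.034 ]
200 240 270 [0.5093 0.3336 0.034 ]
pos [0.5149 0.3321 0.1119] yaw -4.32 goal [0.5135 0.3328 0.029 ] tool shift [0.0015 0.0005 0.0829] w 0.4564610515835482 t 60.7
```

Call:
{"op": "arm_command", "data": {"targets": [[[0.0015,0.001,0.02,0,0,0],[0,0,0.025,0,0,0],[0,0,0.025,0,0,0],[0,0,0.0125,0,0,0],[0,0,0,0,0,0],[0,0,0,0,0,0]]]}}

```text
clock: 61.45
position: [0.5129, 0.3333, 0.0288]
ee_rot: [-0.118, -3.139, -0.002]
force: [0.1, 0.9, 0.4]
width: 0.456
gripper_force: 0.0
```

Call:
{"op": "arm_command", "data": {"targets": [[[0,0,0,0,0,0],[0,0,0,0,0,0],[0,0,0,0,0,0],[0,0,0,0,0,0],[0,0,0,0,0,0]]], "jaw": 0.015, "newtons": 50}}

```text
clock: 62.08
position: [0.5124, 0.3331, 0.0281]
ee_rot: [-0.118, -3.138, -0.001]
force: [-1.3, -0.4, 6.1]
width: 0.28
gripper_force: 49.9
```

Call:
{"op": "arm_command", "data": {"targets": [[[0.004,0,0,0,0,0],[0.008,0,0,0,0,0],[0.01,0,0,0,0,0],[0.01,0,0,0,0,0],[0.012,0,0,0,0,0],[0.012,0,0,0,0,0],[0.012,0,0,0,0,0],[0.012,0,0,0,0,0],[0.005,0,0,0,0,0],[0,0,0,0,0,0]]]}}

```text
clock: 63.32
position: [0.4272, 0.3394, 0.0279]
ee_rot: [-0.117, -3.138, -0.0]
force: [0.1, -0.2, -0.6]
width: 0.276
gripper_force: 49.9
```

```bash
python3 - <<'E'
from h import *
s=arm.observe(); print(s["position"],s["force"],s["width"]); block(); im=cam("wrist"); inhand(im)
E
```

```text
[0.42718563 0.33939547 0.02793718] [ 0.13511527 -0.24054474 -0.61650158] 0.2763974454901382
block ((604.0492553710938, 296.02978515625), (251.12570190429688, 78.49738311767578), 85.90087127685547)
rear x [0.0752 0.0767 0.0768] y mid -0.0007 top z at tcp -0.005 pitch slope 0.038 yaw slope -0.01 5741
```

Call:
{"op": "arm_command", "data": {"targets": [[[0,0,-0.03,0,0,0],[0,0,-0.06,0,0,0],[0,0,-0.06,0,0,0],[0,0,0,0,0,-0.1],[0,0,0,0,0.036,0],[-0.01,-0.03,0,0,0,0],[-0.012,-0.05,0,0,0,0],[-0.012,-0.055,0,0,0,0],[-0.012,-0.055,0,0,0,0],[-0.012,-0.055,0,0,0,0]]]}}

```text
clock: 64.72
position: [0.4924, 0.0937, 0.1758]
ee_rot: [0.038, -3.104, 0.001]
force: [0.7, 1.5, -2.2]
width: 0.274
gripper_force: 49.9
```

Call:
{"op": "arm_command", "data": {"targets": [[[-0.012,-0.045,0,0,0,0],[-0.008,-0.03,0.01,0,0,0],[-0.0036,-0.0171,0.02,0,0,0],[0,0,0.025,0,0,0],[0,0,0.014,0,0,0],[0,0,0,0,0,0],[0,0,0,0,0,0],[0,0,0,0,0,0]]]}}

```text
clock: 65.72
position: [0.5157, 0.0045, 0.1066]
ee_rot: [0.04, -3.105, 0.0]
force: [-0.1, -0.3, -1.4]
width: 0.279
gripper_force: 49.9
```

```bash
python3 - <<'E'
from h import *
fork(.0803,.0087,-.0007); im=cam("wrist"); inhand(im)
E
```

```text
pos [0.5157 0.0045 0.1066] tool x [-0.999 -0.026  0.036] yaw 1.46 goal [0.5149 0.0045 0.0542] tool shift [-0.0012  0.0001  0.0524] F [-0.1 -0.3 -1.4] t 65.725
rear x [0.075  0.0765 0.0766] y mid -0.0008 top z at tcp -0.0051 pitch slope 0.037 yaw slope -0.009 5729
```

Call:
{"op": "arm_command", "data": {"targets": [[[-0.0005,0,0.014,0,0,0],[-0.0005,0,0.014,0,0,0],[0,0,0.008,0,0,0],[0,0,0.006,0,0,0],[0,0,0.005,0,0,0],[0,0,0.004,0,0,0],[0,0,0,0,0,0],[0,0,0,0,0,0]]]}}

```text
clock: 66.78
position: [0.5143, 0.0042, 0.055]
ee_rot: [0.039, -3.104, 0.001]
force: [0.7, 0.1, -1.2]
width: 0.278
gripper_force: 49.9
```

Call:
{"op": "arm_command", "data": {"targets": [[[0.002,0,0.0005,0,0,0],[0.004,0,0.0002,0,0,0],[0.004,0,0.0001,0,0,0],[0.004,0,0.0001,0,0,0],[0.004,0,0.0001,0,0,0],[0.004,0,0.0002,0,0,0],[0,0,0,0,0,0],[0,0,0,0,0,0]]]}}

```text
clock: 67.78
position: [0.4933, 0.0037, 0.0547]
ee_rot: [0.039, -3.106, 0.001]
force: [6.3, -0.1, -4.1]
width: 0.278
gripper_force: 49.9
```

```bash
python3 - <<'E'
from h import *
fork(.0803,.0087,-.0007,goal_x=-.038); im=cam("wrist"); inhand(im)
E
```

```text
pos [0.4933 0.0037 0.0547] tool x [-0.999 -0.025  0.035] yaw 1.44 goal [0.4789 0.0036 0.0542] tool shift [0.0144 0.0002 0.001 ] F [ 6.3 -0.1 -4.1] t 67.775
rear x [0.0751 0.0766 0.0767] y mid -0.0007 top z at tcp -0.005 pitch slope 0.033 yaw slope -0.007 5733
```

Call:
{"op": "arm_command", "data": {"targets": [[[0.004,0,0,0,0,0],[0.004,0,0,0,0,0],[0.004,0,0,0,0,0],[0.002,0,0,0,0,0],[0.001,0,0,0,0,0],[0.001,0,0,0,0,0],[0,0,0,0,0,0],[0,0,0,0,0,0]]]}}

```text
clock: 68.82
position: [0.4795, 0.0034, 0.0557]
ee_rot: [0.039, -3.11, 0.001]
force: [12.2, 0.4, -6.5]
width: 0.28
gripper_force: 49.9
```

Call:
{"op": "arm_command", "data": {"targets": [[[0,0,0,0,0,0],[0,0,0,0,0,0],[0,0,0,0,0,0],[0,0,0,0,0,0],[0,0,0,0,0,0],[0,0,0,0,0,0],[0,0,0,0,0,0],[0,0,0,0,0,0],[0,0,0,0,0,0],[0,0,0,0,0,0]]]}}

```text
clock: 70.08
position: [0.4795, 0.0034, 0.0557]
ee_rot: [0.039, -3.11, 0.001]
force: [12.9, 0.1, -7.4]
width: 0.278
gripper_force: 49.9
```

Call:
{"op": "arm_command", "data": {"targets": [[[0,0,0,0,0,0],[0,0,0,0,0,0],[0,0,0,0,0,0],[0,0,0,0,0,0],[0,0,0,0,0,0],[0,0,0,0,0,0],[0,0,0,0,0,0],[0,0,0,0,0,0],[0,0,0,0,0,0],[0,0,0,0,0,0]]]}}

```text
clock: 71.32
position: [0.4795, 0.0034, 0.0557]
ee_rot: [0.039, -3.11, 0.001]
force: [11.8, 0.2, -7.4]
width: 0.278
gripper_force: 49.9
```

Call:
{"op": "arm_command", "data": {"targets": [[[0,0,0,0,0,0],[0,0,0,0,0,0],[0,0,0,0,0,0],[0,0,0,0,0,0],[0,0,0,0,0,0],[0,0,0,0,0,0]]]}}

```text
clock: 72.08
position: [0.4795, 0.0034, 0.0557]
ee_rot: [0.039, -3.11, 0.001]
force: [11.5, -0.2, -7.5]
width: 0.277
gripper_force: 49.9
```

```bash
python3 - <<'E'
from h import *
fork(.0803,.0087,-.0007,goal_x=-.038); im=cam("wrist"); inhand(im)
E
```

```text
pos [0.4795 0.0034 0.0557] tool x [-0.999 -0.025  0.032] yaw 1.44 goal [0.4789 0.0036 0.0542] tool shift [0.0005 0.0002 0.0015] F [11.5 -0.2 -7.5] t 72.075
rear x [0.0751 0.0766 0.0766] y mid -0.0008 top z at tcp -0.0051 pitch slope 0.032 yaw slope -0.007 5737
```

Call:
{"op": "arm_command", "data": {"targets": [[[-0.006,0,0,0,0,0],[-0.009,0,0,0,0,0],[-0.009,0,0,0,0,0],[-0.009,0,0,0,0,0],[-0.002,0,0,0,0,0],[0,0,0,0,0,0],[0,0,-0.01,0,0,0],[0,0,-0.02,0,0,0],[0,0,-0.03,0,0,0],[0,0,-0.03,0,0,0]]]}}

```text
clock: 73.38
position: [0.5139, 0.0041, 0.145]
ee_rot: [0.039, -3.103, 0.001]
force: [0.7, -0.4, -1.4]
width: 0.278
gripper_force: 49.9
```

Call:
{"op": "arm_command", "data": {"targets": [[[0,-0.02,-0.03,0,0,0],[-0.008,-0.04,-0.02,0,0,0],[-0.01,-0.045,0,0,0,0],[-0.01,-0.045,0,0,0,0],[-0.01,-0.04,0,0,0,0],[-0.01,-0.017,0,0,0,0],[-0.005,-0.0065,0.02,0,0,0],[0,0,0.03,0,0,0],[0,0,0,0,0,0],[0,0,0,0,0,0]]]}}

```text
clock: 74.62
position: [0.5728, -0.2072, 0.142]
ee_rot: [0.04, -3.103, 0.0]
force: [-0.4, 1.0, -1.6]
width: 0.282
gripper_force: 49.9
```

```bash
python3 - <<'E'
from h import *
im=cam("wrist"); inhand(im); tray(im); grips(im,.012); place((.592,-.288),.0795,.0803,.0087,-.0007)
W=cloud(im); hsv=cv2.cvtColor(im["pixels"],cv2.COLOR_RGB2HSV).astype(int); m=(hsv[...,1]<70)&(W[...,1]<-.1)&(W[...,2]>.022)&(W[...,2]<.032)
for t in (.5,.53,.56): k=m&(abs(W[...,0]-t)<.006); P=np.sort(W[k][:,1]); print(t,P[:3].round(4),P[-12::4].round(4))
im=cam("side"); tray(im)
E
```

```text
rear x [0.0755 0.077  0.0771] y mid -0.0005 top z at tcp -0.0044 pitch slope 0.037 yaw slope -0.008 5766
tray [ 578.5 -289. ] [233.  250.7] 1.4 extents [ 0.46  -0.417  0.02 ] [ 0.698 -0.164  0.032]
red px [ 88. 179.] c 559.5 -369.2 size 96 27 ang 1.8 z 29.3
yellow px [139. 177.] c 556.2 -316.9 size 89 25 ang 2.2 z 29.4
white px [196. 168.] c 548.5 -263.0 size 103 26 ang 1.8 z 29.3
black px [486.  88.] c 469.4 0.8 size 125 19 ang 1.9 z 30.2
pos [ 0.5733 -0.2075  0.1425] yaw 1.48 tilt 0.037 goal [ 0.5724 -0.2082  0.0277] tool shift [-0.0033 -0.0007  0.1147] w 0.27845121259384553 t 74.675
0.5 [-0.4163 -0.4155 -0.4153] [-0.1667 -0.1665 -0.1658]
0.53 [-0.4147 -0.4146 -0.4144] [-0.1662 -0.1659 -0.1656]
0.56 [-0.4147 -0.4145 -0.4144] [-0.1654 -0.165  -0.1646]
tray [ 591.9 -287.7] [262.2 265.4] 1.0 extents [ 0.459 -0.419  0.02 ] [ 0.725 -0.155  0.036]
```

Call:
{"op": "arm_command", "data": {"targets": [[[-0.003,-0.0005,0.03,0,0,0],[0,0,0.03,0,0,0],[0,0,0.03,0,0,0],[0,0,0.016,0,0,0],[0,0,0.0085,0,0,0],[0,0,0,0,0,0],[0,0,0,0,0,0]]]}}

```text
clock: 75.6
position: [0.5722, -0.2087, 0.0281]
ee_rot: [0.039, -3.105, 0.001]
force: [0.4, 0.1, -1.3]
width: 0.28
gripper_force: 49.9
```

Call:
{"op": "arm_command", "data": {"targets": [[[0,0,0,0,0,0],[0,0,0,0,0,0],[0,0,0,0,0,0]]], "jaw": 0.032, "newtons": 20}}

```text
clock: 75.97
position: [0.5717, -0.2084, 0.0274]
ee_rot: [0.039, -3.104, 0.001]
force: [0.4, 1.1, -0.8]
width: 0.345
gripper_force: 0.0
```

Call:
{"op": "arm_command", "data": {"targets": [[[0,0,-0.02,0,0,0],[0,0,-0.04,0,0,0],[0,0,-0.05,0,0,0],[0,0.02,-0.05,0,-0.037,0],[0,0.05,-0.05,0,0,0],[0.01,0.06,-0.02,0,0,0],[0.02,0.06,0,0,0,0],[0.02,0.03,0,0,0,0],[0,0,0,0,0,0],[0,0,0,0,0,0]]]}}

```text
clock: 77.22
position: [0.5231, 0.0017, 0.251]
ee_rot: [0.039, -3.141, 0.001]
force: [0.1, -0.9, -0.1]
width: 0.35
gripper_force: 0.0
```

```bash
python3 - <<'E'
from h import *
im=cam("wrist"); tray(im); grips(im,.012); im=cam("scene"); cv2.imwrite("pics/s4.png",cv2.resize(im["pixels"][100:384,120:380,::-1],(550,600)))
E
```

```text
tray [ 591.2 -246. ] [258.7 167.5] 1.4 extents [ 0.46  -0.332  0.02 ] [ 0.721 -0.163  0.032]
yellow px [ 22. 190.] c 558.8 -316.0 size 96 26 ang 2.1 z 29.5
white px [ 63. 195.] c 569.2 -261.8 size 145 28 ang 1.9 z 29.2
white px [255. 288.] c 684.1 7.0 size 80 40 ang -88.5 z 51.3
black px [254. 130.] c 469.7 1.0 size 124 15 ang 1.8 z 30.5
black px [104. 190.] c 554.6 -208.0 size 117 25 ang 2.0 z 29.3
```

View pics/s4.png

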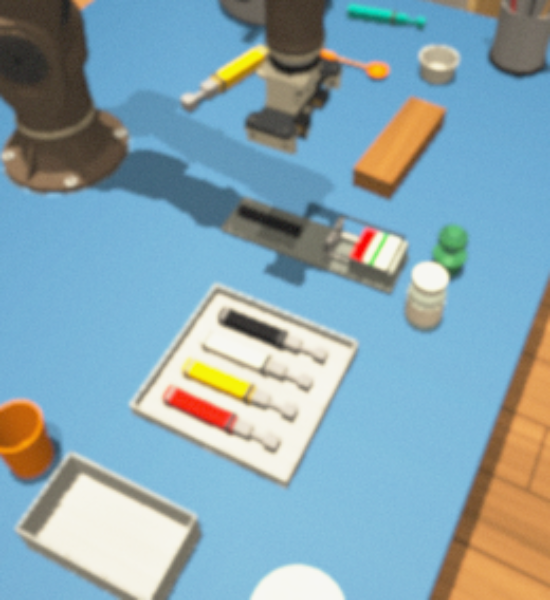

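All four handles lie flat in the tray (px 165–330, 310–450). The pointer is at rest, the block is empty and the bystanders are in place.

```bash
python3 -c "
from cell import arm; print(arm.sign_off())"
```

```text
the job is handed in; nothing more can be done
None
```

The job is handed in at about 77 s: red, yellow, white and black were each held at roughly 12 N (by wrist force and arm pose) for over 2.5 s and now lie flat in the tray, and the block, tester and bystanders look undisturbed; sign-off returned no verdict.

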